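# Sort wooden balls from flat pieces on the art table's tipping board

### The arm

A 6-joint arm with a two-finger parallel gripper is mounted at the origin on the work surface. World frame = base frame: x ahead of the robot, y to its left, z up, the work surface at z = 0. Lengths are in m, angles in rad, forces in N, time in s.
With the tool pointing down it reaches from about 0.35 to 0.975 m from the base axis. Payload 4.9 kg.
Tool frame: the origin (TCP) lies at the very end of the fingers, on their centre line; the grasp point (between the pads) lies 19 mm behind it (ctrl.grasp_offset is the distance from the TCP to the grasp point, in m); z points along the fingers, y is the direction in which the jaws open and shut (so a half turn about z gives the same grasp; the last joint's range is limited). The gripper opens to 85 mm and grips with 20 to 120 N. Pads are 22 mm wide; open, the fingers measure 114 mm over their backs; the gripper's body (76 mm by 85 mm) begins 54 mm behind the grasp point. The pads swing forward as they close: fully open they stand 13 mm farther back than shut.
Start: joints at [1.029, 0.053, 1.613, -0, 1.476, -0.119], TCP at [0.256, 0.57, 0.231] pointing down, gripper open.
Joint ranges: [-3.01, 3.01], [-1.01, 2.22], [0.06, 2.58], [-1.02, 4.17], [0.09, 2.62], [-3.14, 3.14]. Speed limits (rad/s): [2.57, 2.57, 3.14, 3.14, 3.14, 3.14].

### API

Orientations are given as a unit quaternion [w, x, y, z].
In Python, from rig import ctrl gives the robot as it stands. The module is installed in compiled form; this text tells all that it offers.
- The arm moves only by the tool step_arm, never from a script. Its argument "moves" is one flat list of numbers, 5 for each row, row after row: the finger opening in mm, from 0 to 85.4, then the shift along the tool's x, y, z in units of 30 mm (1.0 is 30 mm), then the turn about the tool's z in rad. A call has 1 to 20 rows; each row is the pose to reach, as a shift and turn from the pose measured when the call began, along the tool's axes at that moment; what a row does not reach only later rows make up. A row lasts 1/12 s, in which the tool goes at most 41.7 mm and 7.16 degrees, less where a joint would pass 70% of its speed; a pose out of reach is approached as far as the arm can. A call with a gripper value outside its range is refused whole. The fingers move at their own pace and stop on an object; "grip_force" is the grip in N (left out, the last holds). Time passes only in rows, so rows that repeat a pose let the fingers close. It gives the time, the measured TCP pose, the force and the opening at its end, in the units of the state.
- ctrl.read_state(): the state, without advancing time (a new reading comes with each control period).
- ctrl.grab_frame(name): name is "scene" or "side" or "wrist"; returns a dict with "frame" (384x512x3 uint8, red, green, blue), "intrinsics" (3x3 intrinsics, pixels), "distortion" ([k1, k2, p1, p2, k3] as OpenCV has them; the pictures are not rectified), "world_to_cam" (4x4, takes a point from world to camera coordinates); the wrist camera has in their place "tool_from_camera" (4x4, takes a point from camera to tool coordinates, whose origin is the TCP and whose axes are the flange's). Camera axes: x right, y up, looking along -z (the intrinsics and any distortion apply to the point x, -y, -z); pixel columns grow to the right and rows downward; lengths in m; the calibration is good to about 2 mm. A picture is of the moment at which its call begins: read the wrist's pose just before it. There is no depth.
- ctrl.finish_job(): hands the job in, once; it reports no verdict.
The state is a dict: "time_s": time; "q": joint angles; "qvel": joint speeds; "joint_torque": joint torques, N m; "tcp_pos": TCP position; "tool_rot": TCP orientation; "ft_force": force on the tool from outside, world axes, zero at the start; "ft_torque": the same for the moment, N m; "grip_width": finger opening in m.
Only numpy, scipy, OpenCV 4.12 (cv2) and the standard library are available. Lean on these libraries where they do the work, as an engineer would, in place of code of your own. Each camera call takes 0.05 s, during which the arm holds its last target.

### The job

First clear the paint pot out of the trough and stand it upright on the cork mat, without tipping it over on the way. Then, with the flat wooden pieces still lying on the board, raise the board by its bar handle so that all the balls roll off into the trough, and let it back down level. Put every flat piece into the open plywood box, and do not disturb the brush mug, glue bottle or sponge.

Things in the scene. Friction and masses are not known exactly. Their poses are not given: they have to be found in the camera images.
- sorter: The wooden sorter's fixed stand, with an open trough along its right-hand (its own -y) side and a hinged plywood board beside it. Origin on the table under the middle of the whole, z up; at yaw 0 its x and y are the world's. Overall about 320 (x) by 410 (y) mm.
- board (a joint): Tilt of the hinged board, rad: 0 = lying level on its stand, grows as the handle (+y) end is lifted, to a stop at 0.7. The hinge runs along the sorter's x through point hinge_mid, under the board's lip edge. The board (0.6 kg) does not stay up: let go, it sinks back to 0, lightly damped. Balls leave the groove at about 0.28 rad; the flat pieces stay put up to at least 0.5 rad.
- hinge_mid (a point): Middle of the hinge axis, fixed to the stand, 85 mm above the table; axes as the sorter's.
- board_top (a point): Centre of the board's upper face (100 mm above the table when level), z normal to the face, moves with the board. The face is 300 mm (x) by 238 mm (y), 15 mm thick, with a rim 6 mm high along both x sides and the +y edge; the -y edge is the open lip, 5 mm out beyond the hinge axis, over the trough. A groove 12 mm wide runs along x across the board, its middle 91 mm to -y of this point (28 mm in from the lip).
- board_bar (a point): Middle of the handle: a round steel bar, 14 mm thick, along the sorter's x, free for 100 mm, beyond the board's +y end, its middle 45 mm from the rim's outside (38 mm clear gap) and open above and below; moves with the board. When level it is 285.5 mm to +y of hinge_mid, 7.5 mm above it.
- trough_floor (a point): Centre of the trough's inner floor, 5 mm above the table; inside 290 mm (x) by 110 mm (y), walls 5 mm thick and 55 mm high above the table. It lies below the board's lip.
- flat_box: Open plywood box for the flat pieces, fixed to the table, 170 by 170 mm outside, 60 mm high, walls and floor 5 mm. Origin: centre of its underside, on the table.
- mat: Cork mat, 110 by 110 mm, 4 mm thick, fixed to the table: the paint pot's place. Origin: centre of its underside, on the table.
- pot: White plastic paint pot with a blue band, closed, a cylinder 60 mm across and 100 mm high with a lid 56 mm across and 20 mm high (120 mm in all), 0.2 to 0.45 kg, standing in the trough at the start. Origin: centre of its underside, z up its axis.
- brush_mug: Bystander: white mug, 76 mm across, 90 mm high, with brushes standing in it up to 185 mm. Origin: centre of its underside.
- glue: Bystander: white bottle, 56 mm across, 130 mm high. Origin: centre of its underside.
- sponge: Bystander: yellow block sponge 100 by 70 by 35 mm. Origin: centre of its underside.
- ball1_center (a point): Centre of a plain wooden ball, 44 mm across, 35 g, sitting in the board's groove at the start. From 2 to 4 of the four balls are present.
- ball2_center (a point): Centre of a plain wooden ball, 44 mm across, 35 g, sitting in the board's groove at the start. From 2 to 4 of the four balls are present.
- ball3_center (a point): Centre of a plain wooden ball, 44 mm across, 35 g, sitting in the board's groove at the start. From 2 to 4 of the four balls are present.
- ball4_center (a point): Centre of a plain wooden ball, 44 mm across, 35 g, sitting in the board's groove at the start. From 2 to 4 of the four balls are present.
- flat1: Flat wooden disc, 60 mm across, 18 mm thick, 35 g, lying on the board at the start. Origin: centre of its underside. From 3 to 5 of the five flat pieces are present.
- flat2: Flat wooden disc, 60 mm across, 18 mm thick, 35 g, lying on the board at the start. Origin: centre of its underside. From 3 to 5 of the five flat pieces are present.
- flat3: Flat wooden disc, 60 mm across, 18 mm thick, 35 g, lying on the board at the start. Origin: centre of its underside. From 3 to 5 of the five flat pieces are present.
- flat4: Flat wooden square tile, 54 by 54 mm (sides along its x and y), 18 mm thick, 35 g, lying on the board at the start. Origin: centre of its underside. From 3 to 5 of the five flat pieces are present.
- flat5: Flat wooden square tile, 54 by 54 mm (sides along its x and y), 18 mm thick, 35 g, lying on the board at the start. Origin: centre of its underside. From 3 to 5 of the five flat pieces are present.

How it is judged:
By the outcome, as a careful person would: the job done as asked, in the order asked, and still so for the second after the job is handed in, with the robot touching nothing.
Of ball1, ball2, ball3, ball4 only 2 to 4 are there at a start; the rules pass over those that are not, and their reading is None.
Of flat1, flat2, flat3, flat4, flat5 only 3 to 5 are there at a start; the rules pass over those that are not, and their reading is None.
At some moment in a run one of flat1, flat2, flat3, flat4, flat5 may be knocked a few centimetres aside while the robot is not near it.
It also fails if it takes over 210 s, if anything falls off the work surface, if the arm or the gripper's body presses on something with over 40 N, if the wrist force passes 120 N, or if a joint passes its speed limit or range.

## Working session

There is one attempt and no reset: what is moved stays moved. The work goes in short steps, Python scripts to look and compute and a tool call to move; the robot and the scene stay as the last step left them, time stands still between calls to the robot, and variables do not carry over. Pictures are saved under pics/ and viewed, and the job is handed in when it is done.

Besides the shell and the picture viewer there is one more tool, called after "Request:" as name(argument=value, ...) on one line, values as JSON. step_arm: Moves the arm, as the interface text tells. Its arguments: {"type":"object","properties":{"moves":{"type":"array"},"grip_force":{"type":"number"}},"required":["moves"]}

```bash
mkdir -p pics; cat > h.py <<'E'
import numpy as np, cv2
from rig import ctrl
from scipy.spatial.transform import Rotation as R
F=np.diag([1,-1,-1.])
def save(n,fn):
    f=ctrl.grab_frame(n); cv2.imwrite('pics/'+fn,cv2.cvtColor(f['frame'],cv2.COLOR_RGB2BGR)); return f
def T_tool(s=None):
    s=s or ctrl.read_state(); q=s['tool_rot']; T=np.eye(4)
    T[:3,:3]=R.from_quat([q[1],q[2],q[3],q[0]]).as_matrix(); T[:3,3]=s['tcp_pos']; return T
def grab(n,fn):
    T=T_tool(); f=save(n,fn)
    c=np.array(f['world_to_cam']) if 'world_to_cam' in f else np.linalg.inv(T@np.array(f['tool_from_camera']))
    np.savez('pics/'+fn+'.npz',K=f['intrinsics'],d=f['distortion'],w2c=c); return f
def load(fn):
    z=np.load('pics/'+fn+'.npz'); return z['K'],z['d'],z['w2c']
def ray(cam,px):
    K,d,w=cam; u=cv2.undistortPoints(np.array([[px]],float),K,d)[0,0]
    D=w[:3,:3].T@np.array([u[0],-u[1],-1.]); o=-w[:3,:3].T@w[:3,3]; return o,D/np.linalg.norm(D)
def atz(cam,px,z):
    o,D=ray(cam,px); return o+D*(z-o[2])/D[2]
def tri(obs):
    A=np.zeros((3,3));b=np.zeros(3)
    for cam,px in obs:
        o,D=ray(cam,px);P=np.eye(3)-np.outer(D,D);A+=P;b+=P@o
    X=np.linalg.solve(A,b)
    return X,[np.linalg.norm((np.eye(3)-np.outer(ray(c,p)[1],ray(c,p)[1]))@(X-ray(c,p)[0]))for c,p in obs]
def proj(cam,X):
    K,d,w=cam; c=w[:3,:3]@np.asarray(X)+w[:3,3]; c=F@c
    return cv2.projectPoints(c.reshape(1,1,3),np.zeros(3),np.zeros(3),K,d)[0][0,0]
def up(fn,box=None,s=1.5,out=None):
    im=cv2.imread('pics/'+fn)
    if box: x0,y0,x1,y1=box; im=im[y0:y1,x0:x1]
    cv2.imwrite('pics/'+out,cv2.resize(im,None,fx=s,fy=s,interpolation=cv2.INTER_CUBIC))
def tomove(X,yaw=None,s=None):
    """shift in units for target tcp X"""
    T=T_tool(s); v=T[:3,:3].T@(np.asarray(X)-T[:3,3])/0.03
    return v
E
python3 - <<'E'
from h import *
for n in ['scene','side','wrist']:
    f=grab(n,n+'0.png'); up(n+'0.png',None,1.5,n+'0u.png')
s=ctrl.read_state(); print(s); print(ctrl.grasp_offset); print(T_tool())
for n in ['scene','side']: 
    k=load(n+'0.png'); w=k[2]; print(-w[:3,:3].T@w[:3,3], k[0], k[1])
print(f['tool_from_camera'])
E
```

```text
{'time_s': 0.15, 'q': array([ 1.02904023e+00,  5.32514588e-02,  1.61399007e+00, -9.07656314e-06,
        1.47602345e+00, -1.18979529e-01]), 'qvel': array([ 0.00078829, -0.00079036, -0.0053292 ,  0.00011604, -0.00214198,
       -0.00063585]), 'joint_torque': array([ 2.05251213e-04, -3.94244564e+01, -3.70719194e+01, -1.07628957e-04,
        4.72706990e-03, -1.00171700e-06]), 'tcp_pos': array([0.25616539, 0.56954527, 0.23030992]), 'tool_rot': array([-2.66970377e-04,  2.09816986e-01,  9.77740320e-01, -7.92411073e-04]), 'ft_force': array([-0.23309897,  0.04576768,  0.60295277]), 'ft_torque': array([-0.01773879,  0.06305765,  0.02072454]), 'grip_width': 0.08549015323860018}
0.0187
[[-9.11953522e-01  4.10292632e-01 -8.54578010e-04  2.56165389e-01]
 [ 4.10293478e-01  9.11952409e-01 -1.43751467e-03  5.69545267e-01]
 [ 1.89532796e-04 -1.66157435e-03 -9.99998602e-01  2.30309917e-01]
 [ 0.00000000e+00  0.00000000e+00  0.00000000e+00  1.00000000e+00]]
[ 1.65008982 -0.16622049  0.99636688] [[473.25677095   0.         255.87789629]
 [  0.         473.25677095 193.03920264]
 [  0.           0.           1.        ]] [0.0312565 0.        0.        0.        0.       ]
[ 0.53257568 -0.63092134  0.85983771] [[400.45056403   0.         254.4138036 ]
 [  0.         400.45056403 192.8713934 ]
 [  0.           0.           1.        ]] [-0.03207278  0.          0.          0.          0.        ]
[[-4.18572104e-04  9.47414115e-01  3.20009874e-01  8.28453376e-02]
 [ 9.99998744e-01  8.85721910e-04 -1.31425277e-03  7.45156867e-04]
 [-1.52858138e-03  3.20008922e-01 -9.47413296e-01 -1.40818553e-01]
 [ 0.00000000e+00  0.00000000e+00  0.00000000e+00  1.00000000e+00]]
```

View pics/scene0u.png

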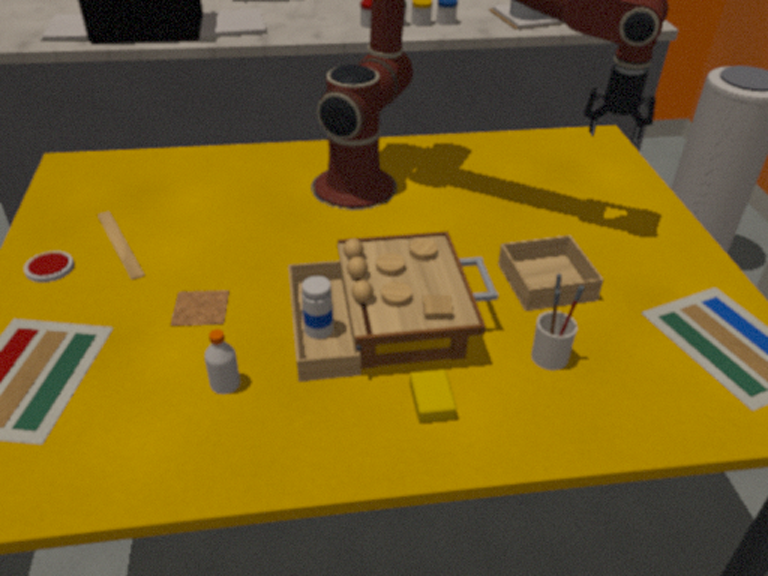

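View pics/side0u.png

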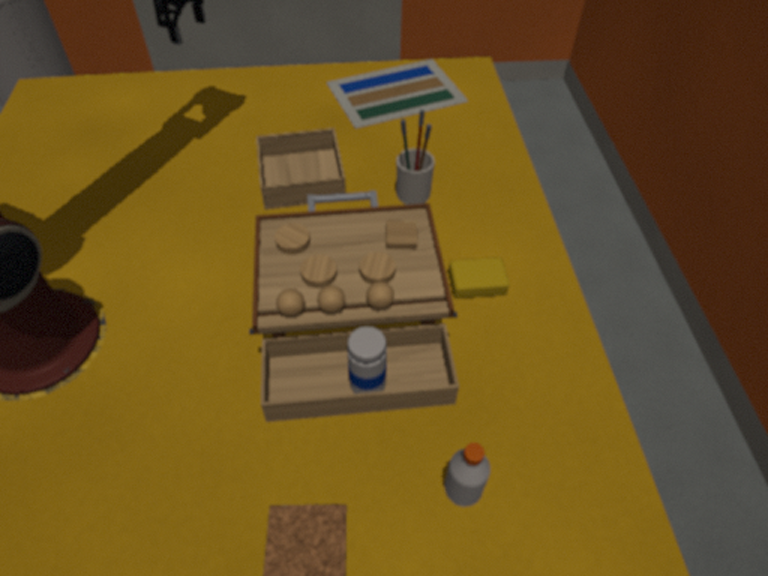

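View pics/wrist0u.png

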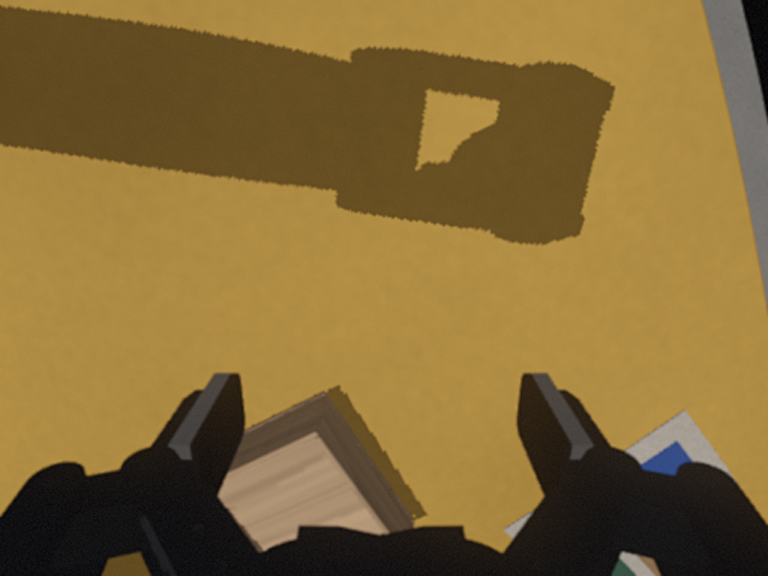

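The scene shows 3 balls, 3 discs and 1 tile on the board. The pot stands in the trough, the mat is at upscaled side px (305,540), and the box is at (300,165). I'll zoom in for pixel measurements.

```bash
python3 - <<'E'
from h import *
up('scene0.png',(185,145,405,265),3.6,'a.png')
up('side0.png',(160,80,345,280),2.9,'b.png')
up('scene0.png',(105,180,265,270),4,'c.png')
up('side0.png',(165,260,345,384),4,'d.png')
E
```

```text
(no output)
```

View pics/a.png

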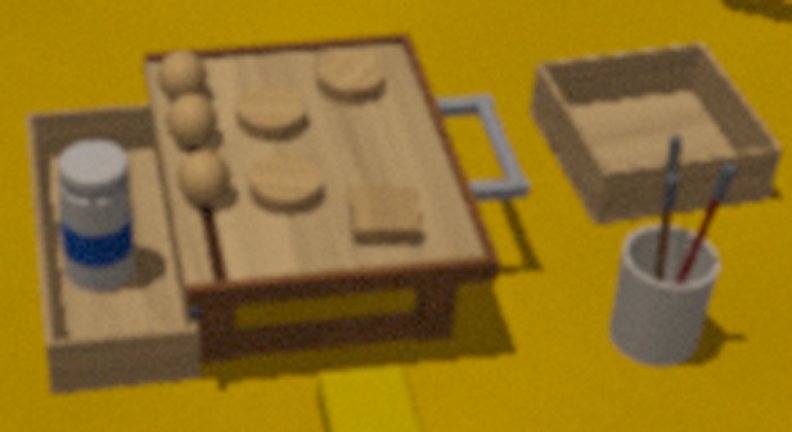

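View pics/b.png

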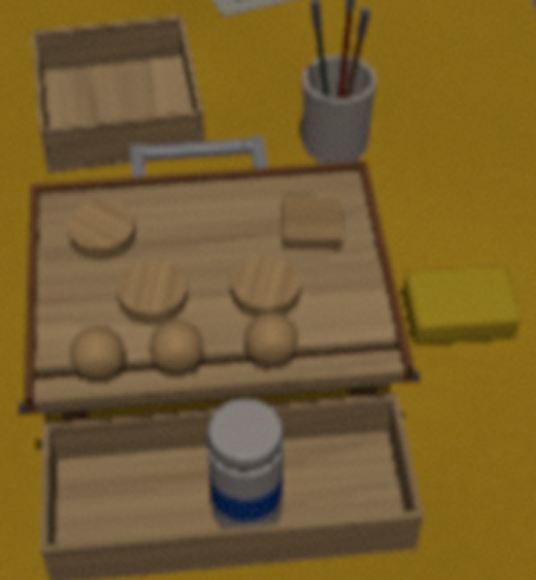

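View pics/c.png

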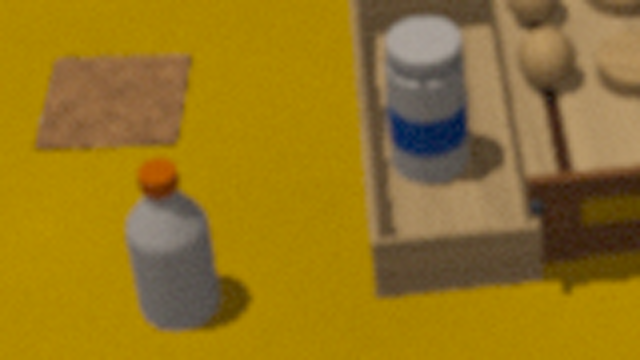

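View pics/d.png

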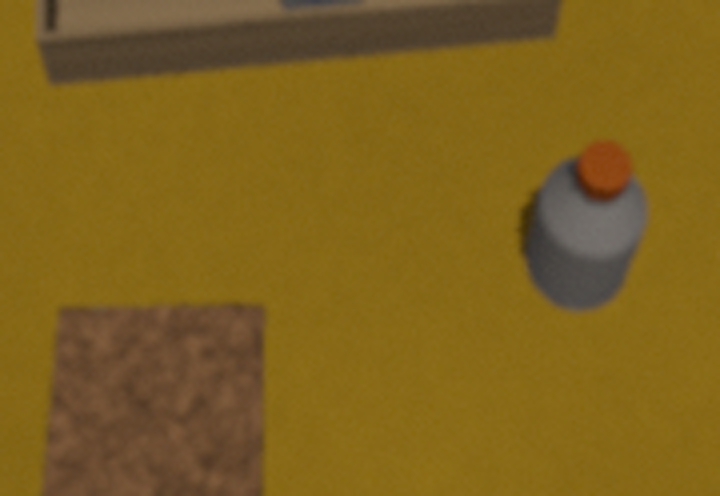

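```bash
python3 - <<'E'
from h import *
S=load('scene0.png');D=load('side0.png')
a=lambda x,y:(S,(185+x/3.6-.36,145+y/3.6-.36)); b=lambda x,y:(D,(160+x/2.9-.33,80+y/2.9-.33))
c=lambda x,y:(S,(105+x/4-.37,180+y/4-.37)); d=lambda x,y:(D,(165+x/4-.37,260+y/4-.37))
P=dict(potlid=[a(95,160),b(246,424)],
ball1=[a(183,74),b(97,353)],ball2=[a(192,120),b(176,348)],ball3=[a(204,178),b(270,339)],
d1=[a(350,72),b(101,224)],d2=[a(272,108),b(152,283)],d3=[a(286,178),b(266,279)],tile=[a(386,210),b(313,216)],
bx1=[a(540,67),b(36,33)],bx2=[a(705,45),b(183,20)],bx3=[a(777,152),b(200,118)],bx4=[a(598,190),b(47,138)],
barA=[a(489,100),b(137,152)],barB=[a(520,188),b(262,145)],
rimA=[a(148,57),b(28,404)],rimB=[a(408,38),b(36,186)],rimC=[a(492,264),b(363,168)],rimD=[a(193,286),b(408,374)],
tr1=[a(30,117),b(45,548)],tr2=[a(50,348),b(417,522)],
mat1=[c(55,57),d(58,307)],mat2=[c(190,55)[0:2],d(264,305)],)
for k,v in P.items():
    X,e=tri(v); print(k,X.round(4),np.round(e,4))
for p in [(55,57),(190,55),(178,144),(38,149)]: print(atz(*c(*p),.004).round(4))
E
```

```text
potlid [ 0.5637 -0.1302  0.1243] [0.0003 0.0003]
ball1 [ 0.4491 -0.0467  0.1199] [0.0009 0.0009]
ball2 [ 0.5128 -0.0458  0.118 ] [0.0007 0.0007]
ball3 [ 0.5898 -0.0441  0.1181] [0.0002 0.0002]
d1 [0.4521 0.1024 0.1132] [0.0007 0.0007]
d2 [0.496  0.0267 0.1139] [0.0017 0.0017]
d3 [0.5928 0.0234 0.1146] [0.0009 0.0009]
tile [0.6414 0.0964 0.1136] [0.0004 0.0004]
bx1 [0.4091 0.3086 0.1191] [0.0453 0.0453]
bx2 [0.5308 0.38   0.1512] [0.0219 0.0219]
bx3 [0.5361 0.4505 0.0011] [0.0548 0.0548]
bx4 [ 0.3823  0.3956 -0.0766] [0.031 0.031]
barA [0.4833 0.2213 0.0922] [0.002 0.002]
barB [0.6054 0.2177 0.0935] [0.0007 0.0007]
rimA [ 0.3906 -0.0739  0.0972] [0.0029 0.0029]
rimB [0.3903 0.1686 0.1016] [0.0006 0.0006]
rimC [0.6982 0.1706 0.0986] [0.0004 0.0004]
rimD [ 0.6994 -0.069   0.0984] [0.0047 0.0047]
tr1 [ 0.4018 -0.1818  0.0496] [0.0001 0.0001]
tr2 [ 0.6951 -0.1792  0.0438] [0.0018 0.0018]
mat1 [ 0.4375 -0.3813  0.0619] [0.0423 0.0423]
mat2 [ 0.5097 -0.328   0.0669] [0.0233 0.0233]
[ 0.4034 -0.4268  0.004 ]
[ 0.4138 -0.3183  0.004 ]
[ 0.5228 -0.3245  0.004 ]
[ 0.5155 -0.4306  0.004 ]
```

```bash
cat >> h.py <<'E'
def plan(X,yaw_deg=None):
    T=T_tool(); y=np.degrees(np.arctan2(T[1,1],T[0,1]))
    v=tomove(X); print('t',ctrl.read_state()['time_s'],'tcp',T[:3,3].round(4),'yawy',round(y,2),'shift',v.round(3),'rows>=',np.linalg.norm(v)*30/41.7, 'turn', None if yaw_deg is None else round(np.radians((y-yaw_deg+180)%360-180),4))
E
python3 - <<'E'
from h import *
S=load('scene0.png');D=load('side0.png')
a=lambda x,y:(S,(185+x/3.6-.36,145+y/3.6-.36)); b=lambda x,y:(D,(160+x/2.9-.33,80+y/2.9-.33))
d=lambda x,y:(D,(165+x/4-.37,260+y/4-.37))
for p in [(540,67),(705,45),(777,152),(598,190)]: print('boxS',atz(*a(*p),.06).round(4))
for p in [(36,33),(183,20),(200,118),(47,138)]: print('boxD',atz(*b(*p),.06).round(4))
for p in [(58,307),(264,305)]: print('matD',atz(*d(*p),.004).round(4))
# two-view box corners with proper pairing
for i,j in [((540,67),(47,138)),((705,45),(36,33)),((777,152),(183,20)),((598,190),(200,118))]:
    print(tri([a(*i),b(*j)]))
plan([.5637,-.130,.2],0)
E
```

```text
boxS [0.394  0.2976 0.06  ]
boxS [0.3775 0.4652 0.06  ]
boxS [0.5444 0.4723 0.06  ]
boxS [0.5765 0.2988 0.06  ]
boxD [0.3728 0.4597 0.06  ]
boxD [0.5376 0.4698 0.06  ]
boxD [0.5481 0.3006 0.06  ]
boxD [0.3907 0.2829 0.06  ]
matD [ 0.4075 -0.3204  0.004 ]
matD [ 0.5172 -0.3288  0.004 ]
(array([0.38743788, 0.29825563, 0.05135939]), [np.float64(0.003810950365646775), np.float64(0.0038109503656469338)])
(array([0.37142291, 0.46797461, 0.05480273]), [np.float64(0.0007222386714074428), np.float64(0.0007222386714073283)])
(array([0.53773852, 0.47626256, 0.05482273]), [np.float64(0.00043850953448857543), np.float64(0.0004385095344883747)])
(array([0.55031288, 0.31272218, 0.04277846]), [np.float64(0.005527958102312041), np.float64(0.005527958102311948)])
t 0.15 tcp [0.2562 0.5695 0.2303] yawy 65.78 shift [-18.916 -17.057   1.035] rows>= 18.339598938725334 turn 1.148
```

Request:
step_arm(moves=[85,-1,-0.9,-0.3,0.06,85,-2,-1.8,-0.3,0.12,85,-3,-2.7,-0.3,0.18,85,-4,-3.6,-0.3,0.24,85,-5,-4.5,-0.3,0.3,85,-6,-5.4,-0.3,0.36,85,-7,-6.3,-0.3,0.42,85,-8,-7.2,-0.3,0.48,85,-9,-8.1,-0.3,0.54,85,-10,-9,-0.3,0.6,85,-11,-9.9,-0.3,0.66,85,-12,-10.8,-0.3,0.72,85,-13,-11.7,-0.3,0.78,85,-14,-12.6,-0.3,0.84,85,-15,-13.5,-0.3,0.9,85,-16,-14.4,-0.3,0.96,85,-17,-15.3,-0.3,1.02,85,-18,-16.2,-0.3,1.08,85,-18.9,-17.05,-0.3,1.148,85,-18.9,-17.05,-0.3,1.148], grip_force=40)

```text
time_s: 1.82
tcp_pos: [0.5645, -0.1351, 0.2392]
tool_rot: [0.001, 0.71, 0.704, -0.002]
ft_force: [-1.4, 0.6, -0.2]
grip_width: 0.0851
```

```bash
python3 - <<'E'
from h import *
grab('wrist','w1.png'); up('w1.png',None,1.5,'w1u.png'); plan([.5637,-.130,.066],0)
E
```

```text
t 1.8667 tcp [ 0.5637 -0.1324  0.2392] yawy -0.26 shift [0.088 0.013 5.772] rows>= 4.153016054731507 turn -0.0045
```

View pics/w1u.png

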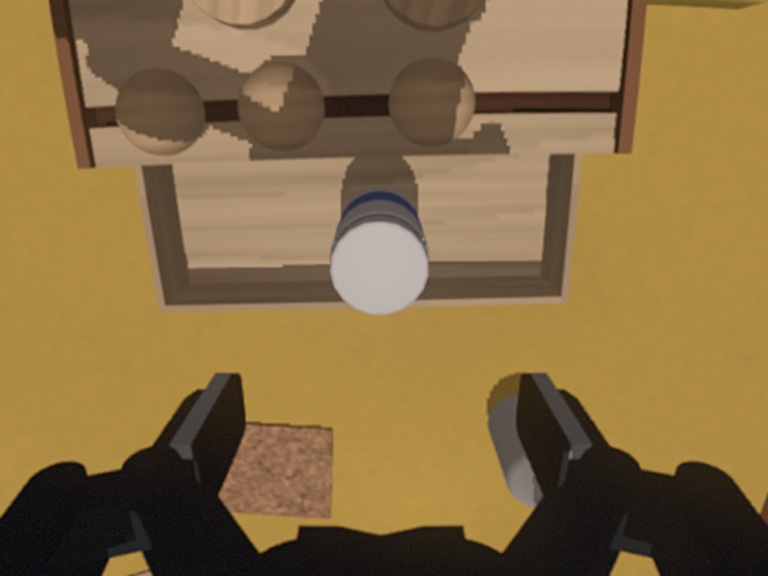

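```bash
python3 - <<'E'
from h import *
W=load('w1.png'); f=lambda x,y:(W,(x/1.5-.17,y/1.5-.17))
print('lid',atz(*f(380,266),.125))
print('mat',[atz(*f(*p),.004).round(4) for p in [(333,429),(331,517),(247,423)]])
print('trough',[atz(*f(*p),.055).round(4) for p in [(163,308),(566,300)]])
print('balls',[atz(*f(*p),.118).round(4) for p in [(160,111),(281,106),(432,102)]])
S=load('scene0.png')
X,e=tri([(S,(185+95/3.6-.36,145+160/3.6-.36)),f(380,266),(load('side0.png'),(160+246/2.9-.33,80+424/2.9-.33))]);print(X,e)
E
```

```text
lid [ 0.56410603 -0.12989593  0.125     ]
mat [array([ 0.519 , -0.3237,  0.004 ]), array([ 0.5122, -0.4298,  0.004 ]), array([ 0.4398, -0.3173,  0.004 ])]
trough [array([ 0.4046, -0.1822,  0.055 ]), array([ 0.6984, -0.1782,  0.055 ])]
balls [array([ 0.4501, -0.0464,  0.118 ]), array([ 0.514 , -0.0456,  0.118 ]), array([ 0.5914, -0.0445,  0.118 ])]
[ 0.56387196 -0.13016006  0.12432453] [np.float64(0.0002720941659164062), np.float64(0.00023757740851845753), np.float64(0.0003779869717251899)]
```

Request:
step_arm(moves=[85,-0.07,0.015,1,0,85,-0.07,0.015,2,0,85,-0.07,0.015,3,0,85,-0.07,0.015,4,0,85,-0.07,0.015,5,0,85,-0.07,0.015,5.75,0,85,-0.07,0.015,5.75,0])

```text
time_s: 2.45
tcp_pos: [0.559, -0.1321, 0.0604]
tool_rot: [-0.006, 0.708, 0.706, -0.003]
ft_force: [-0.7, 0.2, -0.0]
grip_width: 0.0849
```

```bash
python3 - <<'E'
from h import *
plan([.5637,-.130,.066],0);print(ctrl.read_state()['ft_force'])
E
```

```text
t 2.45 tcp [ 0.559  -0.1321  0.0604] yawy -0.18 shift [ 0.07   0.153 -0.19 ] rows>= 0.18238359796556078 turn -0.0031
[-0.74070792  0.21682048 -0.0139818 ]
```

Request:
step_arm(moves=[85,0.07,0.15,-0.2,0,85,0.07,0.15,-0.2,0,85,0.07,0.15,-0.2,0])

```text
time_s: 2.7
tcp_pos: [0.5655, -0.13, 0.069]
tool_rot: [-0.004, 0.708, 0.706, -0.003]
ft_force: [-0.0, -0.1, -0.2]
grip_width: 0.0848
```

```bash
python3 - <<'E'
from h import *
plan([.5637,-.130,.066],0);print(ctrl.read_state()['ft_force'])
E
```

```text
t 2.7 tcp [ 0.5655 -0.13    0.069 ] yawy -0.12 shift [ 0.001 -0.058  0.1  ] rows>= 0.08339335150629192 turn -0.0021
[-0.0184749  -0.14550576 -0.19210518]
```

Request:
step_arm(moves=[70,0,-0.05,0.1,0,64,0,-0.05,0.1,0,58,0,-0.05,0.1,0,54,0,-0.05,0.1,0,50,0,-0.05,0.1,0,50,0,-0.05,0.1,0,50,0,-0.05,0.1,0,50,0,-0.05,0.1,0], grip_force=45)

```text
time_s: 3.37
tcp_pos: [0.5647, -0.1304, 0.0678]
tool_rot: [-0.003, 0.708, 0.706, -0.002]
ft_force: [-1.4, -0.2, 6.6]
grip_width: 0.059
```

```bash
python3 - <<'E'
from h import *
s=ctrl.read_state();print(s['grip_width'],s['ft_force']);plan([.5637,-.130,.066],0)
E
```

```text
0.058981642871470466 [-1.40464314 -0.24298065  6.5549071 ]
t 3.3667 tcp [ 0.5647 -0.1304  0.0678] yawy -0.13 shift [ 0.013 -0.032  0.059] rows>= 0.04937054932557287 turn -0.0023
```

Request:
step_arm(moves=[50,0,0,-0.3,0,50,0,0,-0.7,0,50,0,0,-1.2,0,50,0,0,-1.7,0,50,0,0,-2.2,0,50,0,0,-2.7,0,50,0,0,-3.1,0,50,0,0,-3.3,0,50,0,0,-3.3,0])

```text
time_s: 4.12
tcp_pos: [0.5665, -0.1309, 0.1691]
tool_rot: [-0.001, 0.708, 0.706, -0.001]
ft_force: [0.6, 0.2, -1.7]
grip_width: 0.0593
```

```bash
python3 - <<'E'
from h import *
s=ctrl.read_state();print(s['grip_width'],s['ft_force']);plan([.464,-.375,.17],0)
for n in ['side']: grab(n,n+'1.png'); up(n+'1.png',(130,150,350,384),2.5,n+'1u.png')
E
```

```text
0.05929745099976932 [ 0.57334635  0.24789129 -1.72204621]
t 4.1167 tcp [ 0.5665 -0.1309  0.1691] yawy -0.13 shift [-8.145 -3.397 -0.014] rows>= 6.348593661922204 turn -0.0023
```

View pics/side1u.png

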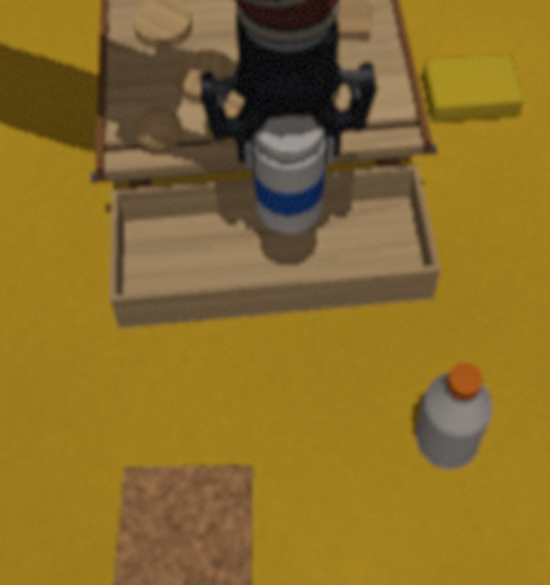

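The pot is held upright at crop px (290,180), clear of the trough. I'll carry it to the mat.

Request:
step_arm(moves=[50,-0.2,-0.08,0,0,50,-0.6,-0.25,0,0,50,-1.2,-0.5,0,0,50,-1.9,-0.8,0,0,50,-2.6,-1.1,0,0,50,-3.3,-1.4,0,0,50,-4.0,-1.7,0,0,50,-4.7,-2.0,0,0,50,-5.4,-2.3,0,0,50,-6.1,-2.55,0,0,50,-6.8,-2.83,0,0,50,-7.4,-3.1,0,0,50,-7.8,-3.25,0,0,50,-8.05,-3.35,0,0,50,-8.15,-3.4,0,0,50,-8.15,-3.4,0,0,50,-8.15,-3.4,0,0])

```text
time_s: 5.58
tcp_pos: [0.4633, -0.3744, 0.1678]
tool_rot: [-0.003, 0.708, 0.706, -0.002]
ft_force: [0.4, 0.0, -1.9]
grip_width: 0.0589
```

```bash
python3 - <<'E'
from h import *
s=ctrl.read_state();print(s['grip_width'],s['ft_force']);plan([.464,-.375,.068],0)
for n in ['scene']: grab(n,n+'2.png'); up(n+'2.png',(60,130,300,300),2.5,n+'2u.png')
E
```

```text
0.05890836109056562 [ 0.40840586  0.02606461 -1.86853719]
t 5.5833 tcp [ 0.4633 -0.3744  0.1678] yawy -0.11 shift [-0.026  0.043  3.326] rows>= 2.393079017465038 turn -0.0019
```

View pics/scene2u.png

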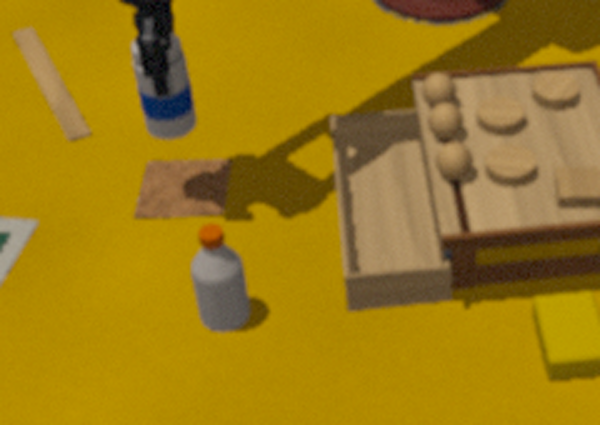

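Request:
step_arm(moves=[50,0,0.04,0.3,0,50,0,0.04,0.8,0,50,0,0.04,1.3,0,50,0,0.04,1.8,0,50,0,0.04,2.3,0,50,0,0.04,2.7,0,50,0,0.04,3.0,0,50,0,0.04,3.15,0,50,0,0.04,3.2,0,50,0,0.04,3.24,0,50,0,0.04,3.24,0])

```text
time_s: 6.55
tcp_pos: [0.4646, -0.3744, 0.0714]
tool_rot: [-0.002, 0.708, 0.707, -0.002]
ft_force: [-0.1, 0.6, -2.2]
grip_width: 0.0594
```

```bash
python3 - <<'E'
from h import *
s=ctrl.read_state();print(s['grip_width'],s['ft_force']);plan([.464,-.375,.067],0)
for n in ['scene']: grab(n,n+'3.png'); up(n+'3.png',(60,150,260,300),3,n+'3u.png')
print(proj(load('scene3.png'),[.464,-.375,.004]), proj(load('scene3.png'),[.494,-.375,.004]))
E
```

```text
0.0593802022007164 [-0.05712857  0.6107231  -2.20492242]
t 6.55 tcp [ 0.4646 -0.3744  0.0714] yawy -0.08 shift [-0.021 -0.018  0.145] rows>= 0.1063502253350166 turn -0.0013
[133.56061826 204.64742669] [133.00711145 210.84523181]
```

View pics/scene3u.png

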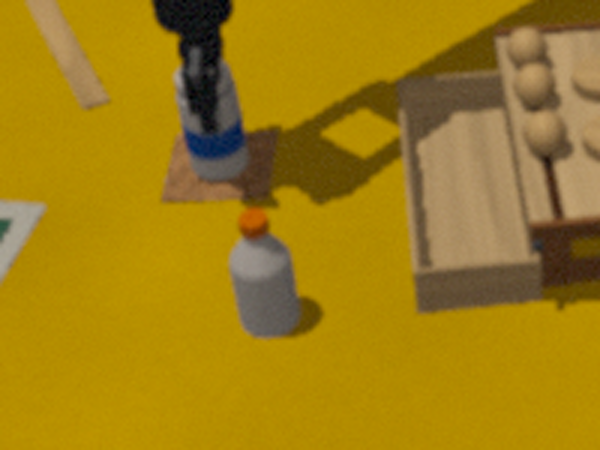

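Pot is centred over the mat, at crop px (215,165) and about 4 mm up. I'll lower it until it touches.

Request:
step_arm(moves=[50,0,0,0.06,0,50,0,0,0.1,0,50,0,0,0.14,0,50,0,0,0.14,0])

```text
time_s: 6.93
tcp_pos: [0.4645, -0.3744, 0.0673]
tool_rot: [-0.002, 0.708, 0.707, -0.002]
ft_force: [-0.8, -0.3, -2.7]
grip_width: 0.0586
```

Request:
step_arm(moves=[50,0,0,0.03,0,50,0,0,0.06,0,50,0,0,0.06,0])

```text
time_s: 7.18
tcp_pos: [0.4646, -0.3748, 0.0667]
tool_rot: [-0.002, 0.708, 0.707, -0.002]
ft_force: [-3.7, 1.9, 5.1]
grip_width: 0.0589
```

Request:
step_arm(moves=[60,0,0,0,0,64,0,0,0,0,70,0,0,0,0,78,0,0,0,0,85,0,0,0,0,85,0,0,0,0,85,0,0,0,0])

```text
time_s: 7.77
tcp_pos: [0.4646, -0.3748, 0.0667]
tool_rot: [-0.002, 0.708, 0.707, -0.002]
ft_force: [0.6, 0.1, 0.9]
grip_width: 0.0846
```

```bash
python3 - <<'E'
from h import *
s=ctrl.read_state();print(s['grip_width'],s['ft_force']);plan([.464,-.375,.2],0)
E
```

```text
0.08461894715934015 [0.56177104 0.07412374 0.90245157]
t 7.7667 tcp [ 0.4646 -0.3748  0.0667] yawy -0.08 shift [-0.007 -0.043 -4.444] rows>= 3.197219977032508 turn -0.0014
```

Request:
step_arm(moves=[85,0,0,-0.3,0,85,0,0,-1,0,85,0,0,-2,0,85,0,0,-3,0,85,0,0,-4,0,85,0,0,-5,0,85,0,0,-6,0,85,0,0,-6,0])

```text
time_s: 8.43
tcp_pos: [0.468, -0.3772, 0.2562]
tool_rot: [0.005, 0.708, 0.707, -0.002]
ft_force: [0.9, -0.9, 2.3]
grip_width: 0.0851
```

```bash
python3 - <<'E'
from h import *
plan([.5445,.20,.25],90)
grab('wrist','w4.png'); grab('side','side4.png')
im=np.hstack([cv2.imread('pics/w4.png'),cv2.imread('pics/side4.png')]); cv2.imwrite('pics/m4.png',cv2.resize(im,(800,300)))
E
```

```text
t 8.4333 tcp [ 0.468  -0.3772  0.2562] yawy -0.07 shift [19.243  2.526  0.025] rows>= 13.962832026760994 turn -1.572
```

View pics/m4.png

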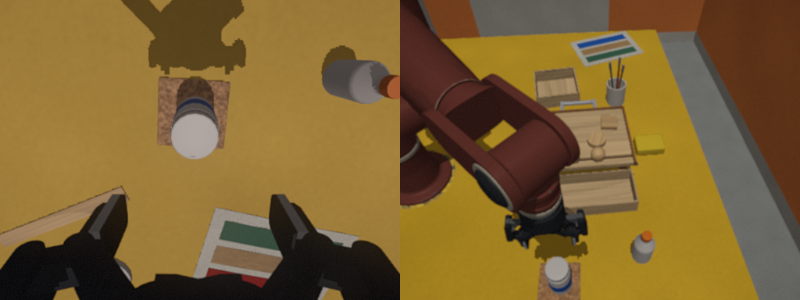

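Request:
step_arm(moves=[85,0.5,0.06,0,-0.05,85,1.5,0.2,0,-0.15,85,2.6,0.34,0,-0.25,70,3.7,0.48,0,-0.35,60,4.8,0.63,0,-0.45,50,5.9,0.77,0,-0.55,40,7,0.92,0,-0.65,40,8.1,1.06,0,-0.75,40,9.2,1.2,0,-0.85,40,10.3,1.35,0,-0.95,40,11.4,1.5,0,-1.05,40,12.5,1.64,0,-1.15,40,13.6,1.78,0,-1.25,40,14.7,1.93,0,-1.35,40,15.8,2.07,0,-1.45,40,16.9,2.22,0,-1.55,40,17.9,2.35,0,-1.572,40,18.7,2.45,0,-1.572,40,19.2,2.53,0,-1.572,40,19.2,2.53,0,-1.572])

```text
time_s: 10.2
tcp_pos: [0.5421, 0.2025, 0.2456]
tool_rot: [-0.002, -0.001, 1.0, -0.002]
ft_force: [-0.9, -0.4, -0.3]
grip_width: 0.0402
```

```bash
python3 - <<'E'
from h import *
plan([.5445,.2195,.25],90);print(ctrl.read_state()['q'].round(3))
grab('wrist','w5.png'); up('w5.png',None,1.5,'w5u.png')
E
```

```text
t 10.2 tcp [0.5421 0.2025 0.2456] yawy 90.17 shift [-0.08   0.565 -0.151] rows>= 0.42488998001177797 turn 0.0029
[ 0.23  -0.061  1.703 -0.002  1.506 -1.343]
```

View pics/w5u.png

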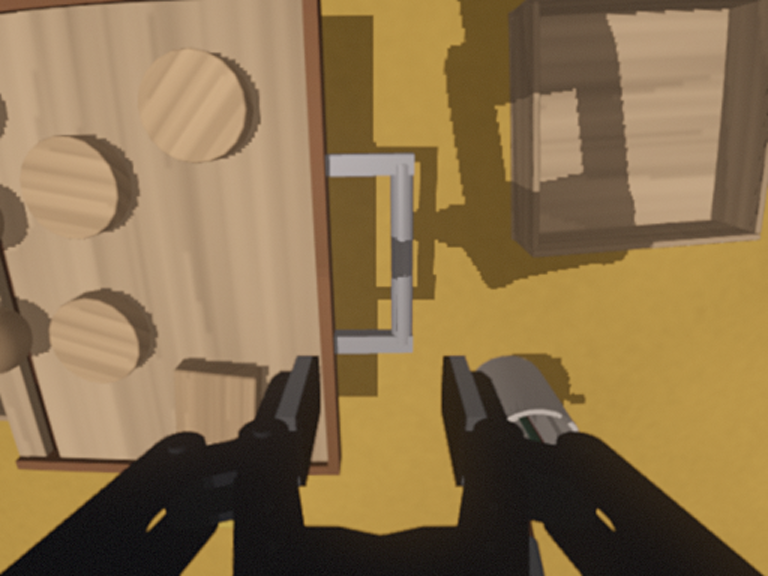

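```bash
python3 - <<'E'
from h import *
W=load('w5.png'); f=lambda x,y:(W,(x/1.5-.17,y/1.5-.17))
S=load('scene0.png');D=load('side0.png')
print('bar',[atz(*f(*p),.0925).round(4) for p in [(402,178),(402,334)]])
print('rim',[atz(*f(*p),.106).round(4) for p in [(320,5),(341,470)]])
print('box',[atz(*f(*p),.06).round(4) for p in [(511,8),(532,252),(766,235)]])
a=lambda x,y:(S,(185+x/3.6-.36,145+y/3.6-.36)); b=lambda x,y:(D,(160+x/2.9-.33,80+y/2.9-.33))
print('mug',tri([a(668,262),b(340,80)]))
print('brush',[tri([a(674,140),b(316,8)]),tri([a(674,140),b(362,14)]),tri([a(727,170),b(362,14)]),tri([a(727,170),b(348,2)])])
print('mug bottom/back edges',atz(*b(335,160),0))
E
```

```text
bar [array([0.4939, 0.216 , 0.0925]), array([0.5961, 0.2176, 0.0925])]
rim [array([0.4019, 0.1712, 0.106 ]), array([0.6963, 0.1755, 0.106 ])]
box [array([0.3931, 0.2828, 0.06  ]), array([0.5481, 0.3093, 0.06  ]), array([0.534, 0.482, 0.06 ])]
mug (array([0.6964075 , 0.31764698, 0.0843297 ]), [np.float64(0.0016883108185487747), np.float64(0.0016883108185487277)])
brush [(array([0.66601628, 0.31355898, 0.18170986]), [np.float64(0.0015077511727360745), np.float64(0.0015077511727360378)]), (array([0.70288317, 0.29074667, 0.20143854]), [np.float64(0.01229029390300895), np.float64(0.012290293903008877)]), (array([0.71032193, 0.33397134, 0.17219864]), [np.float64(0.014246551906958385), np.float64(0.014246551906958432)]), (array([0.70024688, 0.34292734, 0.17146561]), [np.float64(0.0062741356723935325), np.float64(0.00627413567239351)])]
mug bottom/back edges [6.91139048e-01 2.89898237e-01 1.11022302e-16]
```

Request:
step_arm(moves=[40,-0.1,0.25,0,0,40,-0.1,0.48,0.3,-0.01,40,-0.1,0.48,1,-0.01,40,-0.1,0.48,1.8,-0.01,40,-0.1,0.48,2.6,-0.01,40,-0.1,0.48,3.4,-0.01,40,-0.1,0.48,3.9,-0.01,40,-0.1,0.48,4,-0.01,40,-0.1,0.48,4,-0.01])

```text
time_s: 11.0
tcp_pos: [0.5435, 0.214, 0.1236]
tool_rot: [-0.004, -0.005, 1.0, -0.003]
ft_force: [0.2, 0.6, 0.3]
grip_width: 0.0399
```

```bash
python3 - <<'E'
from h import *
plan([.545,.217,.074],90.9)
E
```

```text
t 11.0 tcp [0.5435 0.214  0.1236] yawy 90.63 shift [-0.065  0.108  1.654] rows>= 1.1931945910307413 turn -0.0048
```

Request:
step_arm(moves=[40,-0.06,0.11,0.3,0,40,-0.06,0.11,0.7,0,40,-0.06,0.11,1.1,0,40,-0.06,0.11,1.4,0,40,-0.06,0.11,1.6,0,40,-0.06,0.11,1.65,0,40,-0.06,0.11,1.65,0])

```text
time_s: 11.58
tcp_pos: [0.5444, 0.217, 0.0733]
tool_rot: [-0.005, -0.006, 1.0, -0.003]
ft_force: [-0.6, 0.7, 0.3]
grip_width: 0.04
```

```bash
python3 - <<'E'
from h import *
plan([.545,.217,.074],90.9); print(ctrl.read_state()['ft_force'])
grab('wrist','w6.png'); up('w6.png',None,1.5,'w6u.png')
E
```

```text
t 11.5833 tcp [0.5444 0.217  0.0733] yawy 90.63 shift [-0.02   0.    -0.025] rows>= 0.02327584007285119 turn -0.0046
[-0.55779602  0.67016756  0.25171924]
```

View pics/w6u.png

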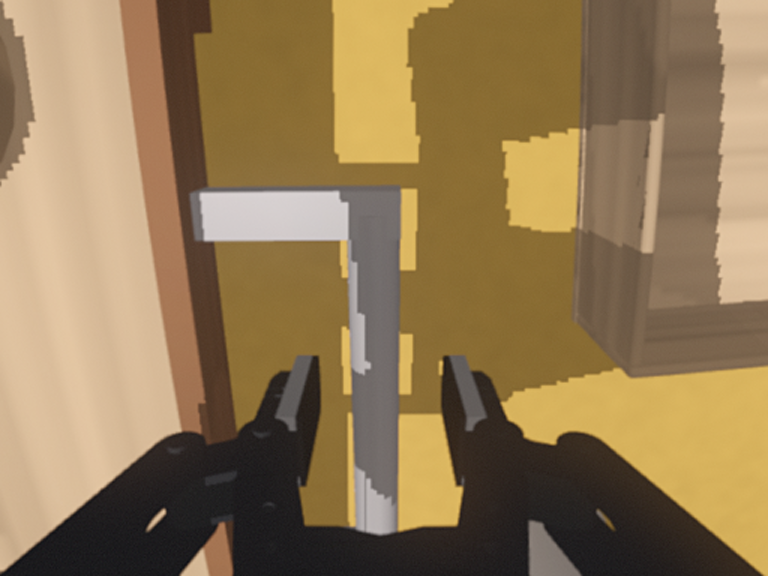

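The bar runs between the fingers at px x≈375, with clearance to the rim. Closing now.

Request:
step_arm(moves=[25,0,0,0,0,15,0,0,0,0,8,0,0,0,0,8,0,0,0,0,8,0,0,0,0,8,0,0,0,0], grip_force=35)

```text
time_s: 12.13
tcp_pos: [0.5455, 0.2154, 0.075]
tool_rot: [-0.004, -0.006, 1.0, -0.005]
ft_force: [-0.6, -5.4, 2.7]
grip_width: 0.0125
```

```bash
python3 - <<'E'
from h import *
s=ctrl.read_state(); print(s['ft_force'],s['grip_width'],s['tcp_pos'])
y0,z0=s['tcp_pos'][1],s['tcp_pos'][2]
r=np.hypot(.2855,.0075);a0=np.arctan2(.0075,.2855)
for th in np.arange(0,.5,.04): print(round(th,2), 'y %.2f z %.2f'%(r*(np.cos(a0+th)-np.cos(a0))/.03, -r*(np.sin(a0+th)-np.sin(a0))/.03))
print(T_tool())
E
```

```text
[-0.64333267 -5.43967362  2.70060136] 0.012474395188621727 [0.54548229 0.21540854 0.07496683]
0.0 y 0.00 z -0.00
0.04 y -0.02 z -0.38
0.08 y -0.05 z -0.76
0.12 y -0.10 z -1.14
0.16 y -0.16 z -1.51
0.2 y -0.24 z -1.89
0.24 y -0.33 z -2.25
0.28 y -0.44 z -2.62
0.32 y -0.56 z -2.98
0.36 y -0.70 z -3.34
0.4 y -0.85 z -3.69
0.44 y -1.01 z -4.03
0.48 y -1.19 z -4.37
[[-0.99990915 -0.01127345 -0.00738957  0.54548229]
 [-0.01120579  0.99989549 -0.00913475  0.21540854]
 [ 0.00749178 -0.00905112 -0.99993097  0.07496683]
 [ 0.          0.          0.          1.        ]]
```

Request:
step_arm(moves=[8,0,0,-0.1,0,8,0,0,-0.25,0,8,0,-0.02,-0.45,0,8,0,-0.05,-0.7,0,8,0,-0.08,-0.95,0,8,0,-0.11,-1.2,0,8,0,-0.15,-1.45,0,8,0,-0.19,-1.65,0,8,0,-0.23,-1.8,0,8,0,-0.24,-1.89,0,8,0,-0.24,-1.89,0])

```text
time_s: 13.05
tcp_pos: [0.5456, 0.2084, 0.132]
tool_rot: [-0.004, -0.006, 1.0, -0.005]
ft_force: [-1.5, -2.2, -4.3]
grip_width: 0.0127
```

```bash
python3 - <<'E'
from h import *
s=ctrl.read_state(); print(s['ft_force'],s['grip_width'],s['tcp_pos'])
grab('scene','s7.png'); up('s7.png',(185,125,405,265),3.6,'s7u.png')
E
```

```text
[-1.49545053 -2.18975994 -4.31118335] 0.01271256752647223 [0.54557713 0.20838048 0.13204971]
```

View pics/s7u.png

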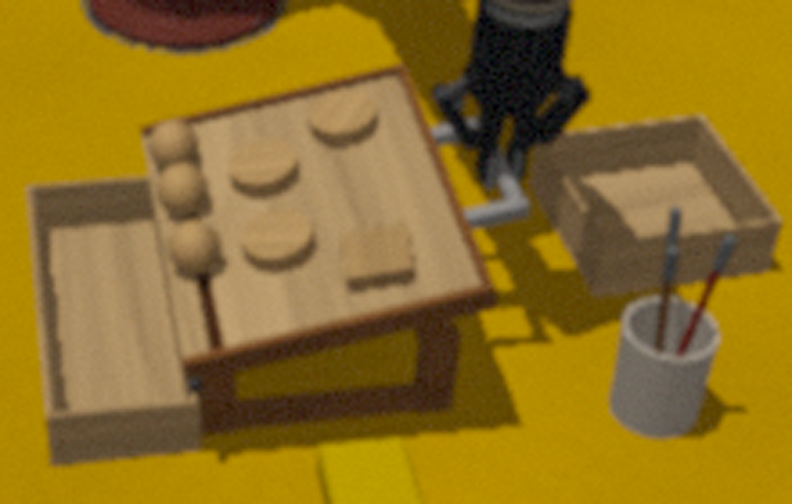

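Request:
step_arm(moves=[8,0,-0.03,-0.12,0,8,0,-0.06,-0.24,0,8,0,-0.09,-0.36,0,8,0,-0.12,-0.46,0,8,0,-0.15,-0.55,0,8,0,-0.18,-0.64,0,8,0,-0.2,-0.73,0,8,0,-0.23,-0.82,0,8,0,-0.26,-0.91,0,8,0,-0.29,-1,0,8,0,-0.32,-1.09,0,8,0,-0.32,-1.09,0,8,0,-0.32,-1.09,0,8,0,-0.32,-1.09,0,8,0,-0.32,-1.09,0,8,0,-0.32,-1.09,0])

```text
time_s: 14.43
tcp_pos: [0.5458, 0.1993, 0.1642]
tool_rot: [-0.004, -0.006, 1.0, -0.005]
ft_force: [-3.2, -0.5, -4.2]
grip_width: 0.0131
```

```bash
python3 - <<'E'
from h import *
s=ctrl.read_state(); print(s['ft_force'],s['grip_width'],s['tcp_pos'])
grab('scene','s8.png'); up('s8.png',(185,125,405,265),3.6,'s8u.png')
E
```

```text
[-3.24563925 -0.50055132 -4.17982514] 0.013065270484472901 [0.54575513 0.19931381 0.16422487]
```

View pics/s8u.png

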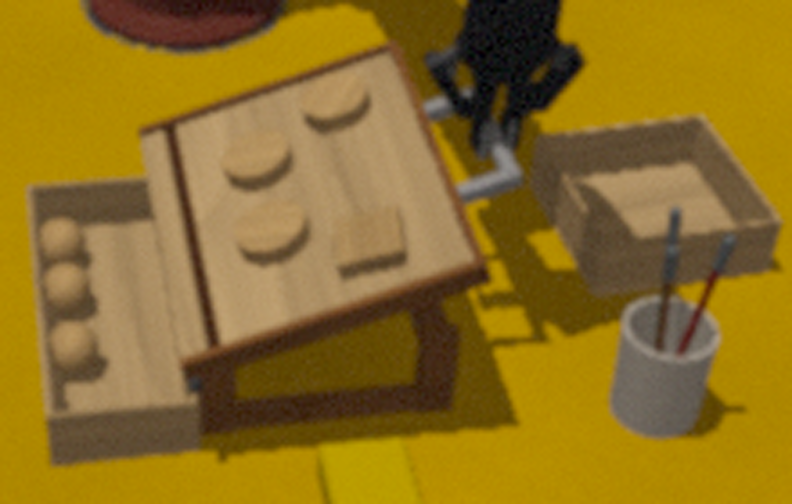

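All three balls lie in the trough (crop x≈70) and the flats haven't moved on the board. Lowering the board.

Request:
step_arm(moves=[8,0,0.05,0.15,0,8,0,0.1,0.35,0,8,0,0.17,0.6,0,8,0,0.23,0.85,0,8,0,0.29,1.1,0,8,0,0.34,1.35,0,8,0,0.38,1.6,0,8,0,0.42,1.85,0,8,0,0.45,2.1,0,8,0,0.48,2.3,0,8,0,0.5,2.5,0,8,0,0.52,2.65,0,8,0,0.53,2.8,0,8,0,0.54,2.88,0,8,0,0.54,2.94,0,8,0,0.54,2.96,0,8,0,0.54,2.96,0])

```text
time_s: 15.9
tcp_pos: [0.5455, 0.2152, 0.0755]
tool_rot: [-0.004, -0.006, 1.0, -0.004]
ft_force: [-1.3, 5.7, -2.8]
grip_width: 0.0127
```

```bash
python3 - <<'E'
from h import *
s=ctrl.read_state(); print(s['ft_force'],s['grip_width'],s['tcp_pos'])
grab('scene','s9.png'); up('s9.png',(185,125,405,265),3.6,'s9u.png')
E
```

```text
[-1.30316913  5.7436088  -2.82673887] 0.012671992280601261 [0.54548718 0.21519614 0.07546242]
```

View pics/s9u.png

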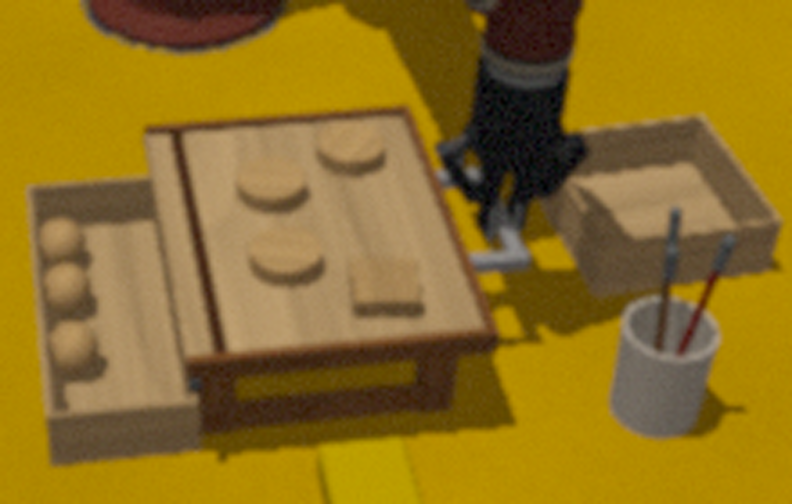

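Board is down again, within about 0.5 mm. I'll open to 40 and retreat upward.

Request:
step_arm(moves=[14,0,0,0.02,0,20,0,0,0.02,0,30,0,0,0.02,0,40,0,0,0,0,40,0,0,0,0,40,0,0,-0.3,0,40,0,0,-1,0,40,0,0,-2,0,40,0,0,-3,0,50,0,0,-4,0,70,0,0,-5,0,85,0,0,-5.5,0,85,0,0,-5.5,0])

```text
time_s: 17.03
tcp_pos: [0.5492, 0.2171, 0.2473]
tool_rot: [0.002, -0.006, 1.0, -0.003]
ft_force: [1.4, 0.4, -0.7]
grip_width: 0.0831
```

```bash
python3 - <<'E'
from h import *
s=ctrl.read_state(); print(s['ft_force'],s['grip_width'],s['tcp_pos'])
grab('wrist','w10.png'); up('w10.png',None,1.5,'w10u.png')
grab('side','s10.png');up('s10.png',(160,80,345,280),2.9,'s10u.png')
E
```

```text
[ 1.44995678  0.4033676  -0.66254543] 0.08312895108445585 [0.54919889 0.21713638 0.24728841]
```

View pics/w10u.png

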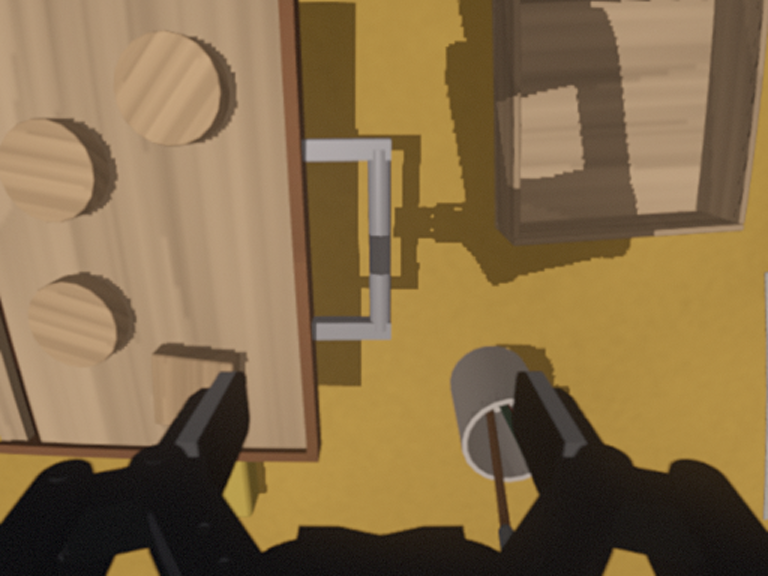

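View pics/s10u.png

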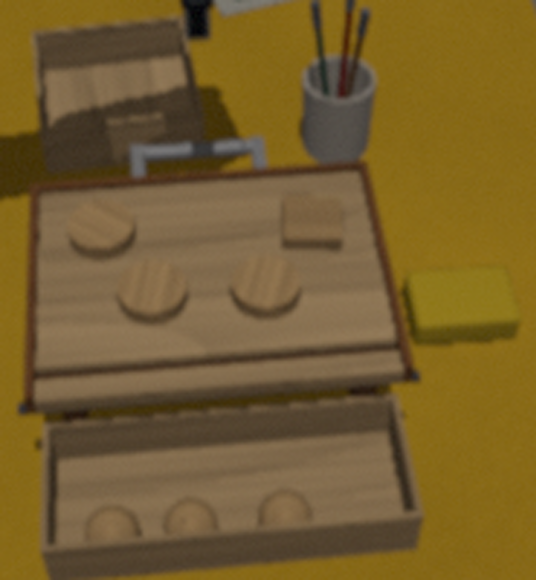

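The board is level, and the balls are in the trough at crop y≈520. The flats are as before: d1 at wrist px (168,88), d2 at (45,170), d3 at (72,320), tile at (200,395).

```bash
python3 - <<'E'
from h import *
W=load('w10.png'); f=lambda x,y:(W,(x/1.5-.17,y/1.5-.17))
D=load('s10.png');b=lambda x,y:(D,(160+x/2.9-.33,80+y/2.9-.33))
S=load('s9.png');a=lambda x,y:(S,(185+x/3.6-.36,125+y/3.6-.36))
print('d1',tri([f(168,88),b(101,224),a(350,144)]))
print('d3',tri([f(70,318),b(266,279),a(286,252)]))
print('d2',atz(*f(46,168),.118))
print('box',[atz(*f(*p),.06).round(4) for p in [(497,0),(512,243),(743,229),(763,30)]])
plan([.4525,.1025,.25],90)
E
```

```text
d1 (array([0.4521014 , 0.10206357, 0.11347894]), [np.float64(0.00034978637523186434), np.float64(0.0007611586101519247), np.float64(0.0008007816590753698)])
d3 (array([0.59108746, 0.02240152, 0.11342636]), [np.float64(0.00372729266693904), np.float64(0.002732240941315044), np.float64(0.002486283968121)])
d2 [0.49361093 0.02677141 0.118     ]
box [array([0.3967, 0.2869, 0.06  ]), array([0.5499, 0.3092, 0.06  ]), array([0.5365, 0.4775, 0.06  ]), array([0.4046, 0.463 , 0.06  ])]
t 17.1333 tcp [0.5469 0.2165 0.2414] yawy 90.64 shift [ 3.192 -3.768 -0.24 ] rows>= 3.556731337163789 turn 0.0112
```

Request:
step_arm(moves=[85,0.6,-0.7,0,0.01,85,1.4,-1.7,0,0.01,85,2.2,-2.6,0.3,0.01,85,2.8,-3.3,0.6,0.01,85,3.17,-3.77,1,0.01,85,3.17,-3.77,1.4,0.01,85,3.17,-3.77,1.4,0.01], grip_force=35)

```text
time_s: 17.72
tcp_pos: [0.4503, 0.1015, 0.1961]
tool_rot: [-0.006, 0.0, 1.0, -0.004]
ft_force: [0.6, 1.0, 0.1]
grip_width: 0.085
```

```bash
python3 - <<'E'
from h import *
plan([.4523,.1022,.103],90)
grab('wrist','w11.png'); up('w11.png',None,1.5,'w11u.png')
print(proj(load('w11.png'),[.4523,.1022,.118])*1.5)
E
```

```text
t 17.7167 tcp [0.4503 0.1015 0.1961] yawy 89.99 shift [-0.107  0.047  3.101] rows>= 2.2322535078967736 turn -0.0002
[380.53216126 302.08979843]
```

View pics/w11u.png

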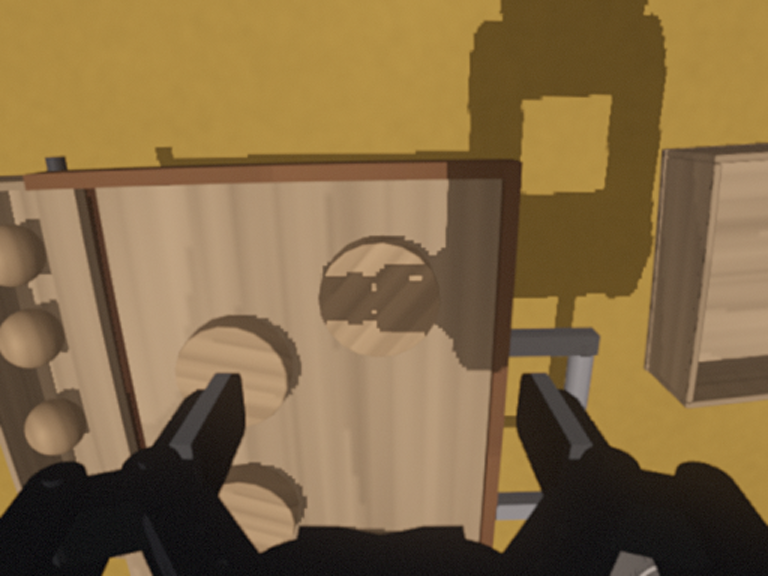

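Request:
step_arm(moves=[85,-0.08,0.045,0.4,0,85,-0.08,0.045,1,0,85,-0.08,0.045,1.6,0,85,-0.08,0.045,2.2,0,85,-0.08,0.045,2.7,0,85,-0.08,0.045,3,0,85,-0.08,0.045,3.1,0,85,-0.08,0.045,3.1,0])

```text
time_s: 18.43
tcp_pos: [0.4526, 0.1031, 0.1038]
tool_rot: [-0.006, -0.001, 1.0, -0.004]
ft_force: [-0.1, -0.0, -0.3]
grip_width: 0.0846
```

```bash
python3 - <<'E'
from h import *
plan([.4520,.1022,.103],90); print(ctrl.read_state()['ft_force'])
E
```

```text
t 18.4333 tcp [0.4526 0.1031 0.1038] yawy 90.08 shift [ 0.019 -0.029  0.026] rows>= 0.031017214912726545 turn 0.0014
[-0.10843616 -0.02215981 -0.29217777]
```

Request:
step_arm(moves=[75,0,0,0,0,66,0,0,0,0,58,0,0,0,0,50,0,0,0,0,50,0,0,0,0,50,0,0,0,0,50,0,0,0,0])

```text
time_s: 19.02
tcp_pos: [0.4537, 0.1032, 0.1054]
tool_rot: [-0.005, -0.001, 1.0, -0.004]
ft_force: [-0.9, 0.3, 6.5]
grip_width: 0.0582
```

```bash
python3 - <<'E'
from h import *
s=ctrl.read_state();print(s['grip_width'],s['ft_force'],s['tcp_pos'])
E
```

```text
0.05818124852042399 [-0.91220347  0.34583701  6.52330878] [0.45368427 0.10321181 0.10536691]
```

Request:
step_arm(moves=[50,0,0,-0.2,0,50,0,0,-0.6,0,50,0,0,-1.2,0,50,0,0,-1.8,0,50,0,0,-2.4,0,50,0,0,-3,0,50,0,0,-3,0])

```text
time_s: 19.6
tcp_pos: [0.4569, 0.1041, 0.2005]
tool_rot: [-0.001, -0.001, 1.0, -0.004]
ft_force: [0.1, -0.4, 0.5]
grip_width: 0.0582
```

```bash
python3 - <<'E'
from h import *
s=ctrl.read_state();print(s['grip_width'],s['ft_force'],s['tcp_pos'])
plan([.421,.383,.2],94.6)
E
```

```text
0.05817083468385012 [ 0.14643941 -0.44594678  0.51940896] [0.45692172 0.10407334 0.20053123]
t 19.6 tcp [0.4569 0.1041 0.2005] yawy 90.07 shift [ 1.186  9.299 -0.047] rows>= 6.744142736245272 turn -0.079
```

Request:
step_arm(moves=[50,0.05,0.3,0,0,50,0.15,1,0,-0.02,50,0.28,2,0,-0.04,50,0.4,3,0,-0.06,50,0.5,4,0,-0.079,50,0.65,5,0,-0.079,50,0.78,6,0,-0.079,50,0.9,7,0,-0.079,50,1.05,8,0,-0.079,50,1.15,8.8,0,-0.079,50,1.19,9.2,0,-0.079,50,1.19,9.3,0,-0.079,50,1.19,9.3,0,-0.079])

```text
time_s: 20.68
tcp_pos: [0.4203, 0.3831, 0.1975]
tool_rot: [-0.001, -0.041, 0.999, -0.004]
ft_force: [-0.3, -0.8, -0.4]
grip_width: 0.0581
```

```bash
python3 - <<'E'
from h import *
s=ctrl.read_state();print(s['grip_width'],s['ft_force'],s['tcp_pos'])
plan([.421,.383,.03],94.6)
grab('wrist','w12.png'); up('w12.png',None,1.5,'w12u.png')
grab('scene','s12.png'); up('s12.png',(270,100,470,250),3,'s12u.png')
E
```

```text
0.058126069109874626 [-0.26004539 -0.75734032 -0.4342766 ] [0.42026113 0.38314787 0.19754848]
t 20.6833 tcp [0.4203 0.3831 0.1975] yawy 94.67 shift [-0.043  0.039  5.585] rows>= 4.01798981085918 turn 0.0012
```

View pics/w12u.png

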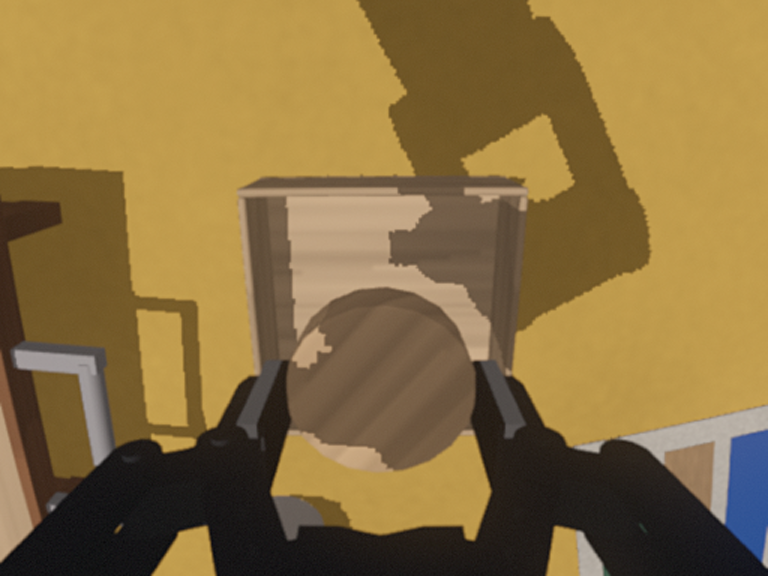

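View pics/s12u.png

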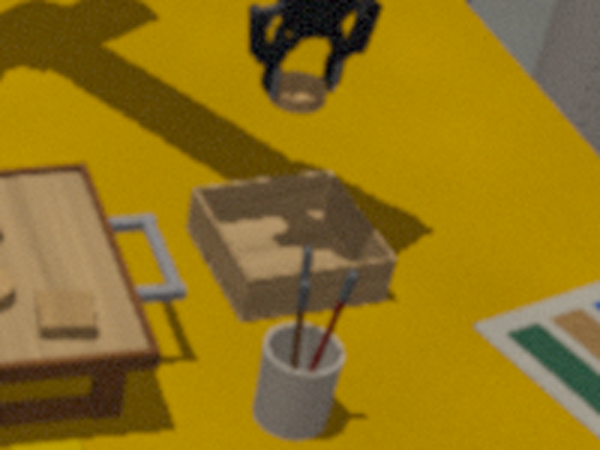

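```bash
python3 - <<'E'
from h import *
W=load('w12.png'); f=lambda x,y:(W,(x/1.5-.17,y/1.5-.17))
c=[atz(*f(*p),.06) for p in [(241,191),(526,190),(513,373),(258,373),(290,432)]]
print(np.round(c,4))
e=(c[1]-c[0]);print(np.linalg.norm(e), np.degrees(np.arctan2(e[1],e[0])))
ey=e/np.linalg.norm(e); ex=np.array([ey[1],-ey[0],0]); print((c[0]+c[1])/2+.085*ex, (c[4]-c[0])@ex)
E
```

```text
[[0.3844 0.2996 0.06  ]
 [0.3703 0.4629 0.06  ]
 [0.4881 0.4753 0.06  ]
 [0.5022 0.3096 0.06  ]
 [0.5462 0.3313 0.06  ]]
0.16390348178801048 94.9120806233054
[0.46205247 0.38857544 0.06      ] 0.1639562985037567
```

Request:
step_arm(moves=[50,-0.09,0.03,0.3,0,50,-0.09,0.03,1,0,50,-0.09,0.03,1.8,0,50,-0.09,0.03,2.6,0,50,-0.09,0.03,3.4,0,50,-0.09,0.03,4.2,0,50,-0.09,0.03,4.8,0,50,-0.09,0.03,5.3,0,50,-0.09,0.03,5.7,0,50,-0.09,0.03,5.9,0,50,-0.09,0.03,6.05,0,50,-0.09,0.03,6.05,0,50,-0.09,0.03,6.05,0])

```text
time_s: 21.87
tcp_pos: [0.4237, 0.3819, 0.0172]
tool_rot: [-0.001, -0.04, 0.999, -0.004]
ft_force: [0.0, 0.2, -0.6]
grip_width: 0.0583
```

```bash
python3 - <<'E'
from h import *
s=ctrl.read_state();print(s['grip_width'],s['ft_force'],s['tcp_pos'])
plan([.423,.384,.0125],94.8)
E
```

```text
0.058251559382056 [ 0.00705802  0.18915554 -0.64297734] [0.42367144 0.38186354 0.01718081]
t 21.8667 tcp [0.4237 0.3819 0.0172] yawy 94.54 shift [0.016 0.074 0.156] rows>= 0.12443531668246827 turn -0.0045
```

Request:
step_arm(moves=[50,0,0.07,0.08,0,50,0,0.07,0.14,0,50,0,0.07,0.14,0,62,0,0.07,0.14,0,68,0,0.07,0.1,0,74,0,0.07,0.1,0,74,0,0.07,0.1,0,74,0,0.07,-0.4,0,74,0,0.07,-1.2,0,74,0,0.07,-2.2,0,74,0,0.07,-3.2,0,74,0,0.07,-4.2,0,80,0,0.07,-5.2,0,85,0,0.07,-6.2,0,85,0,0.07,-6.5,0,85,0,0.07,-6.5,0])

```text
time_s: 23.2
tcp_pos: [0.4254, 0.3866, 0.2163]
tool_rot: [0.002, -0.04, 0.999, -0.002]
ft_force: [-0.1, 0.4, 0.2]
grip_width: 0.0852
```

```bash
python3 - <<'E'
from h import *
s=ctrl.read_state();print(s['grip_width'],s['ft_force'],s['tcp_pos'])
plan([.495,.0265,.21],90)
grab('wrist','w13.png'); grab('side','s13.png'); up('s13.png',(160,80,345,280),2.9,'s13u.png')
im=cv2.imread('pics/w13.png'); cv2.imwrite('pics/w13u.png',im)
E
```

```text
0.08517168783144786 [-0.09058343  0.3802655   0.21341933] [0.42535027 0.38664032 0.21630893]
t 23.2 tcp [0.4254 0.3866 0.2163] yawy 94.55 shift [ -1.362 -12.15    0.262] rows>= 8.797787553890755 turn 0.0793
```

View pics/w13u.png

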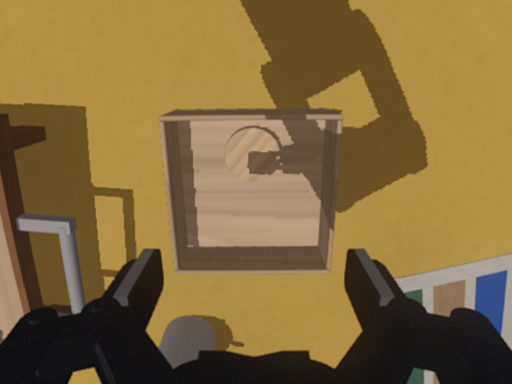

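View pics/s13u.png

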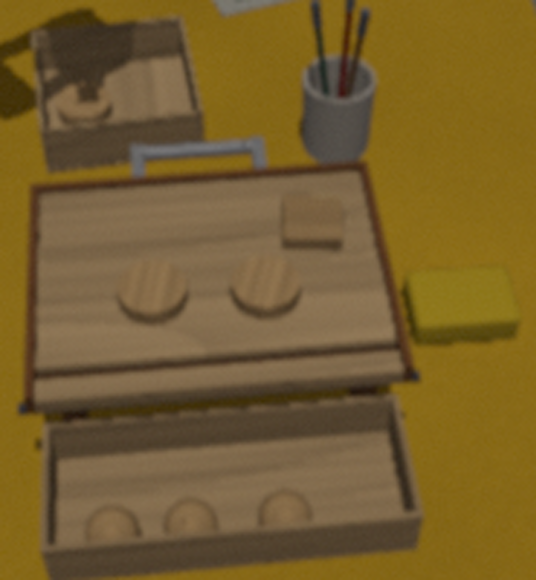

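d1 lies flat in the box at wrist px (251,154); the others haven't moved. On to d2.

Request:
step_arm(moves=[85,-0.05,-0.5,0,0,85,-0.16,-1.5,0,0.02,85,-0.28,-2.6,0,0.04,85,-0.4,-3.7,0,0.06,85,-0.53,-4.8,0,0.079,85,-0.65,-5.9,0,0.079,85,-0.78,-7,0,0.079,85,-0.9,-8.1,0,0.079,85,-1.03,-9.2,0,0.079,85,-1.15,-10.3,0,0.079,85,-1.27,-11.3,0.2,0.079,85,-1.36,-12.15,0.4,0.079,85,-1.36,-12.15,0.5,0.079,85,-1.36,-12.15,0.5,0.079])

```text
time_s: 24.47
tcp_pos: [0.4909, 0.0236, 0.1954]
tool_rot: [-0.004, 0.001, 1.0, -0.004]
ft_force: [-0.0, 0.7, -0.6]
grip_width: 0.085
```

```bash
python3 - <<'E'
from h import *
plan([.495,.0265,.103],90)
W=load('w13.png')
c=[atz(W,p,.06) for p in [(162.5,118),(340.5,117.5),(330,269),(178.5,270)]]; print(np.round(c,4),np.mean(c,0))
print('d1 in box',atz(W,(251,154),.023))
grab('wrist','w14.png'); up('w14.png',None,1.5,'w14u.png')
print(proj(load('w14.png'),[.495,.0265,.118])*1.5)
E
```

```text
t 24.4667 tcp [0.4909 0.0236 0.1954] yawy 89.84 shift [-0.16   0.12   3.079] rows>= 2.220116400339377 turn -0.0028
[[0.3849 0.3008 0.06  ]
 [0.3717 0.4625 0.06  ]
 [0.531  0.478  0.06  ]
 [0.5453 0.3159 0.06  ]] [0.45820465 0.38927925 0.06      ]
d1 in box [0.42093729 0.38419918 0.023     ]
[385.03759247 305.77526741]
```

View pics/w14u.png

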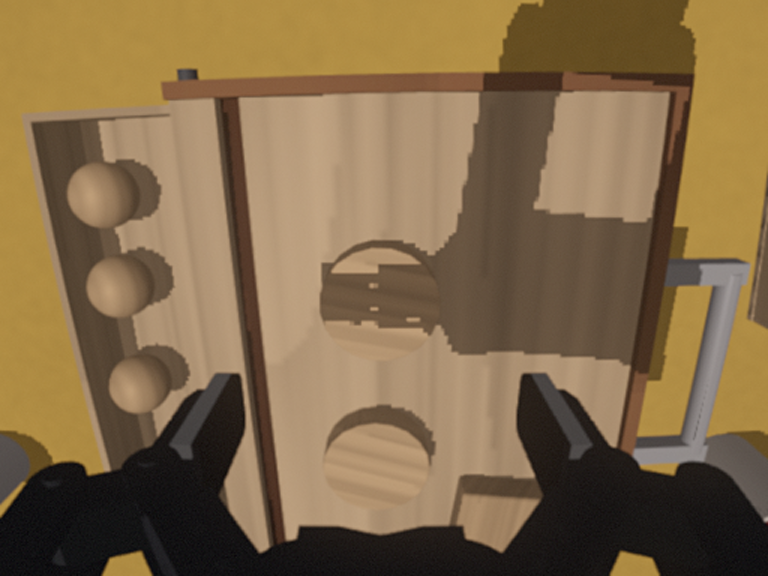

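```bash
python3 - <<'E'
from h import *
W=load('w14.png'); f=lambda x,y:(W,(x/1.5-.17,y/1.5-.17))
p=atz(*f(380,304),.117); print(p, 'd3',atz(*f(377,465),.117)); plan([p[0],p[1],.103],90)
E
```

```text
[0.49433182 0.02393552 0.117     ] d3 [0.58970332 0.02193376 0.117     ]
t 24.5167 tcp [0.4913 0.0245 0.1963] yawy 89.93 shift [-1.220e-01  3.000e-03  3.109e+00] rows>= 2.2381967366145448 turn -0.0011
```

Request:
step_arm(moves=[85,-0.12,0.01,0.4,0,85,-0.12,0.01,1,0,85,-0.12,0.01,1.6,0,85,-0.12,0.01,2.2,0,85,-0.12,0.01,2.7,0,85,-0.12,0.01,3,0,85,-0.12,0.01,3.1,0,85,-0.12,0.01,3.1,0])

```text
time_s: 25.18
tcp_pos: [0.4935, 0.0248, 0.102]
tool_rot: [-0.004, 0.0, 1.0, -0.004]
ft_force: [0.4, 0.6, 0.1]
grip_width: 0.0853
```

Request:
step_arm(moves=[75,0,0,0,0,66,0,0,0,0,58,0,0,0,0,50,0,0,0,0,50,0,0,0,0,50,0,0,0,0,50,0,0,0,0])

```text
time_s: 25.77
tcp_pos: [0.4945, 0.0249, 0.1035]
tool_rot: [-0.003, -0.0, 1.0, -0.004]
ft_force: [-1.8, 0.9, 6.0]
grip_width: 0.0585
```

Request:
step_arm(moves=[50,0,0,-0.2,0,50,0,0,-0.6,0,50,0,0,-1.2,0,50,0,0,-1.8,0,50,0,0,-2.4,0,50,0,0,-3,0,50,0,0,-3,0])

```text
time_s: 26.35
tcp_pos: [0.4975, 0.0252, 0.1988]
tool_rot: [0.001, 0.0, 1.0, -0.004]
ft_force: [0.1, -0.4, 0.4]
grip_width: 0.0584
```

```bash
python3 - <<'E'
from h import *
s=ctrl.read_state();print(s['grip_width'],s['ft_force'],s['tcp_pos'])
plan([.497,.391,.2],94.7)
E
```

```text
0.05838245059846563 [ 0.10615018 -0.37050429  0.4219296 ] [0.49749424 0.02522867 0.19878   ]
t 26.35 tcp [0.4975 0.0252 0.1988] yawy 89.99 shift [ 0.017 12.192 -0.138] rows>= 8.771551446532559 turn -0.0821
```

Request:
step_arm(moves=[50,0,0.3,-0.1,0,50,0,1,-0.1,-0.02,50,0,2,-0.1,-0.04,50,0,3,-0.1,-0.06,50,0,4,-0.1,-0.082,50,0,5,-0.1,-0.082,50,0,6,-0.1,-0.082,50,0,7,-0.1,-0.082,50,0,8,-0.1,-0.082,50,0,9,-0.1,-0.082,50,0.01,10,-0.1,-0.082,50,0.02,11,-0.1,-0.082,50,0.02,11.8,-0.1,-0.082,50,0.02,12.2,-0.1,-0.082,50,0.02,12.2,-0.1,-0.082,50,0.02,12.2,-0.1,-0.082])

```text
time_s: 27.68
tcp_pos: [0.4963, 0.3911, 0.1978]
tool_rot: [0.0, -0.041, 0.999, -0.005]
ft_force: [-0.4, -0.2, -0.4]
grip_width: 0.0582
```

```bash
python3 - <<'E'
from h import *
s=ctrl.read_state();print(s['grip_width'],s['ft_force'],s['tcp_pos'])
plan([.497,.391,.0125],94.7)
E
```

```text
0.0581576165011112 [-0.42416174 -0.19388692 -0.41586985] [0.49632794 0.39106993 0.19780162]
t 27.6833 tcp [0.4963 0.3911 0.1978] yawy 94.74 shift [-0.024  0.055  6.176] rows>= 4.443713471428716 turn 0.0008
```

Request:
step_arm(moves=[50,-0.02,0.05,0.3,0,50,-0.02,0.05,1,0,50,-0.02,0.05,1.8,0,50,-0.02,0.05,2.6,0,50,-0.02,0.05,3.4,0,50,-0.02,0.05,4.2,0,50,-0.02,0.05,4.8,0,50,-0.02,0.05,5.3,0,50,-0.02,0.05,5.7,0,50,-0.02,0.05,5.95,0,50,-0.02,0.05,6.1,0,50,-0.02,0.05,6.15,0,50,-0.02,0.05,6.15,0])

```text
time_s: 28.77
tcp_pos: [0.4973, 0.3911, 0.0138]
tool_rot: [0.0, -0.041, 0.999, -0.005]
ft_force: [1.1, 0.1, -0.4]
grip_width: 0.0588
```

Request:
step_arm(moves=[50,0,0,0.08,0,50,0,0,0.13,0,50,0,0,0.13,0,62,0,0,0.13,0,68,0,0,0.1,0,74,0,0,0.1,0,74,0,0,0.1,0,74,0,0,-0.4,0,74,0,0,-1.2,0,74,0,0,-2.2,0,74,0,0,-3.2,0,74,0,0,-4.2,0,80,0,0,-5.2,0,85,0,0,-6.2,0,85,0,0,-6.5,0,85,0,0,-6.5,0])

```text
time_s: 30.1
tcp_pos: [0.4989, 0.394, 0.2144]
tool_rot: [0.004, -0.041, 0.999, -0.002]
ft_force: [0.2, -0.1, 0.6]
grip_width: 0.0847
```

```bash
python3 - <<'E'
from h import *
s=ctrl.read_state();print(s['grip_width'],s['ft_force'],s['tcp_pos'])
plan([.59,.0225,.197],90)
grab('wrist','w15.png'); grab('side','s15.png'); up('s15.png',(160,80,345,280),2.9,'s15u.png')
im=np.hstack([cv2.imread('pics/w15.png'),cv2.imread('pics/s15.png')]); cv2.imwrite('pics/m15.png',cv2.resize(im,(800,300)))
E
```

```text
0.08468056023501025 [ 0.19567548 -0.14749214  0.58734409] [0.49893588 0.39402607 0.21442795]
t 30.1 tcp [0.4989 0.394  0.2144] yawy 94.74 shift [ -1.996 -12.59    0.663] rows>= 9.182743252360119 turn 0.0828
```

View pics/m15.png

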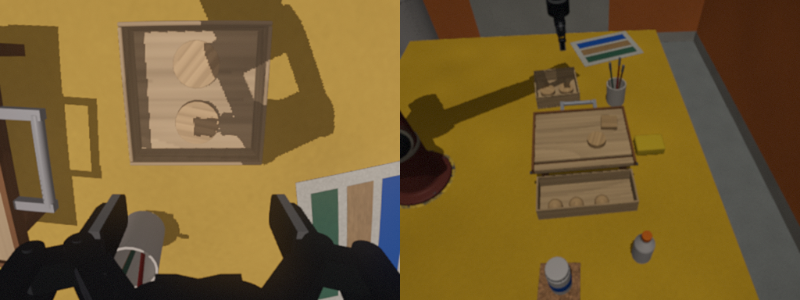

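View pics/s15u.png

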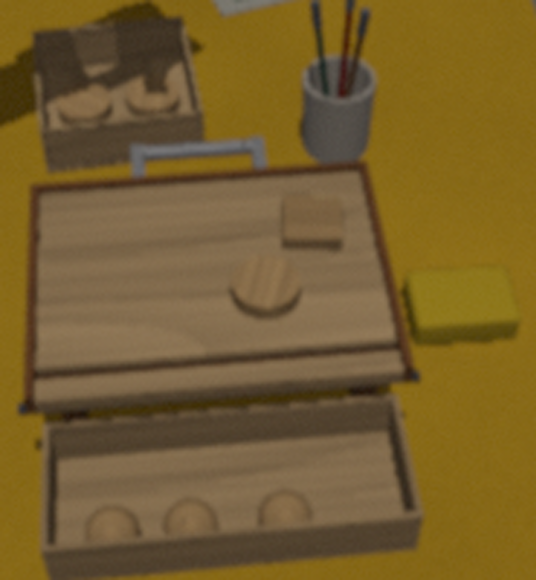

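Both discs are in the box. d3 and the tile are unmoved, and the pot is upright on the mat. On to d3.

Request:
step_arm(moves=[85,-0.02,-0.5,0,0,85,-0.1,-1.5,0,0.02,85,-0.3,-2.6,0,0.04,85,-0.45,-3.7,0,0.06,85,-0.65,-4.8,0,0.083,85,-0.85,-5.9,0,0.083,85,-1.05,-7,0,0.083,85,-1.25,-8.1,0,0.083,85,-1.45,-9.2,0,0.083,85,-1.6,-10.3,0,0.083,85,-1.8,-11.4,0.2,0.083,85,-2.0,-12.3,0.4,0.083,85,-2.0,-12.6,0.6,0.083,85,-2.0,-12.6,0.6,0.083])

```text
time_s: 31.37
tcp_pos: [0.5857, 0.0184, 0.1899]
tool_rot: [-0.003, 0.002, 1.0, -0.005]
ft_force: [-0.3, 0.7, -0.3]
grip_width: 0.085
```

```bash
python3 - <<'E'
from h import *
plan([.59,.0225,.103],90)
grab('wrist','w16.png'); up('w16.png',None,1.5,'w16u.png')
print(proj(load('w16.png'),[.59,.0225,.118])*1.5)
E
```

```text
t 31.3667 tcp [0.5857 0.0184 0.1899] yawy 89.78 shift [-0.159  0.164  2.893] rows>= 2.0879767903195425 turn -0.0039
[387.90101122 310.19385002]
```

View pics/w16u.png

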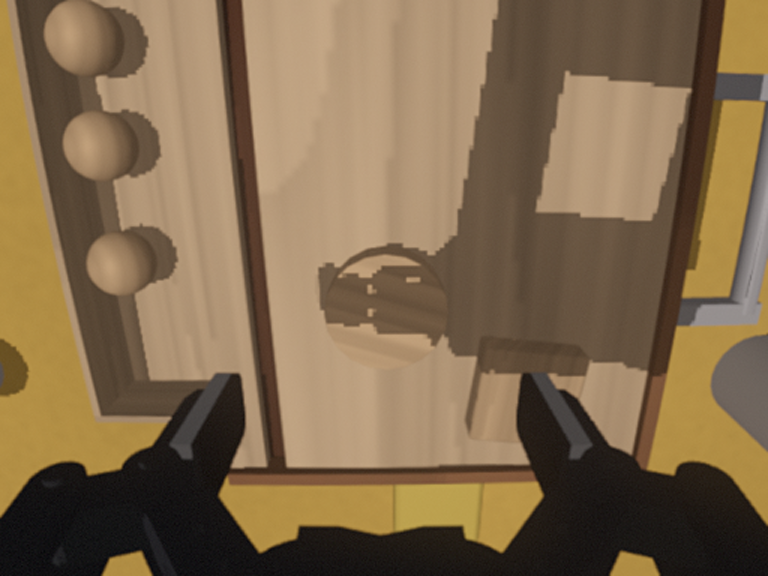

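```bash
python3 - <<'E'
from h import *
W=load('w16.png'); f=lambda x,y:(W,(x/1.5-.17,y/1.5-.17))
p=atz(*f(386,308),.117); print(p, 'tile',[atz(*f(*q),.117).round(4) for q in [(480,370),(588,376),(470,438)]]); plan([p[0],p[1],.103],90)
E
```

```text
[0.58915158 0.0214842  0.117     ] tile [array([0.6224, 0.0682, 0.117 ]), array([0.6264, 0.1235, 0.117 ]), array([0.6629, 0.0657, 0.117 ])]
t 31.4167 tcp [0.586  0.02   0.1909] yawy 89.87 shift [-0.119  0.074  2.929] rows>= 2.1097670245458877 turn -0.0024
```

Request:
step_arm(moves=[85,-0.12,0.05,0.4,0,85,-0.12,0.06,1,0,85,-0.12,0.06,1.6,0,85,-0.12,0.06,2.1,0,85,-0.12,0.06,2.5,0,85,-0.12,0.06,2.8,0,85,-0.12,0.06,2.92,0,85,-0.12,0.06,2.92,0])

```text
time_s: 32.08
tcp_pos: [0.5885, 0.0217, 0.1021]
tool_rot: [-0.003, 0.001, 1.0, -0.004]
ft_force: [0.4, 0.3, 0.4]
grip_width: 0.0849
```

Request:
step_arm(moves=[75,0,0,0,0,66,0,0,0,0,58,0,0,0,0,50,0,0,0,0,50,0,0,0,0,50,0,0,0,0,50,0,0,0,0])

```text
time_s: 32.67
tcp_pos: [0.5895, 0.0216, 0.1036]
tool_rot: [-0.002, 0.001, 1.0, -0.004]
ft_force: [-1.5, 0.8, 5.1]
grip_width: 0.0581
```

Request:
step_arm(moves=[50,0,0,-0.2,0,50,0,0,-0.6,0,50,0,0,-1.2,0,50,0,0,-1.8,0,50,0,0,-2.4,0,50,0,0,-3.2,0,50,0,0,-3.2,0])

```text
time_s: 33.25
tcp_pos: [0.5927, 0.0222, 0.2062]
tool_rot: [0.003, 0.001, 1.0, -0.005]
ft_force: [0.7, -0.5, 1.0]
grip_width: 0.0581
```

```bash
python3 - <<'E'
from h import *
s=ctrl.read_state();print(s['grip_width'],s['ft_force'],s['tcp_pos'])
plan([.422,.385,.2],94.7)
W=load('w15.png'); k=1.28
print('d1,d2 in box',atz(W,(195*k,63*k),.023),atz(W,(198*k,121*k),.023))
E
```

```text
0.05808256413023051 [ 0.68901835 -0.5192168   1.03275179] [0.59266163 0.02216429 0.20619837]
t 33.25 tcp [0.5927 0.0222 0.2062] yawy 89.9 shift [ 5.71  12.086  0.066] rows>= 9.61668255925719 turn -0.0838
d1,d2 in box [0.421262   0.38406304 0.023     ] [0.49551634 0.39396709 0.023     ]
```

Request:
step_arm(moves=[50,0.1,0.3,0,0,50,0.45,1,0,-0.02,50,0.9,2,0,-0.04,50,1.4,3,0,-0.06,50,1.9,4,0,-0.084,50,2.4,5,0,-0.084,50,2.85,6,0,-0.084,50,3.3,7,0,-0.084,50,3.8,8,0,-0.084,50,4.25,9,0,-0.084,50,4.75,10,0,-0.084,50,5.2,11,0,-0.084,50,5.6,11.8,0,-0.084,50,5.74,12.07,0,-0.084,50,5.74,12.07,0,-0.084,50,5.74,12.07,0,-0.084])

```text
time_s: 34.58
tcp_pos: [0.4205, 0.3842, 0.2011]
tool_rot: [0.002, -0.042, 0.999, -0.005]
ft_force: [-0.0, -0.7, 0.1]
grip_width: 0.0584
```

```bash
python3 - <<'E'
from h import *
s=ctrl.read_state();print(s['grip_width'],s['ft_force'],s['tcp_pos'])
plan([.4215,.384,.0295],94.7)
E
```

```text
0.05837142996696331 [-0.02511511 -0.72804612  0.07482042] [0.42053558 0.38424392 0.20110023]
t 34.5833 tcp [0.4205 0.3842 0.2011] yawy 94.77 shift [-0.01   0.051  5.72 ] rows>= 4.11518264954435 turn 0.0012
```

Request:
step_arm(moves=[50,-0.01,0.05,0.3,0,50,-0.01,0.05,1,0,50,-0.01,0.05,1.8,0,50,-0.01,0.05,2.6,0,50,-0.01,0.05,3.4,0,50,-0.01,0.05,4.2,0,50,-0.01,0.05,4.8,0,50,-0.01,0.05,5.2,0,50,-0.01,0.05,5.5,0,50,-0.01,0.05,5.65,0,50,-0.01,0.05,5.72,0,50,-0.01,0.05,5.72,0,50,-0.01,0.05,5.72,0])

```text
time_s: 35.67
tcp_pos: [0.4223, 0.3844, 0.0306]
tool_rot: [0.003, -0.042, 0.999, -0.005]
ft_force: [-0.5, -0.2, -0.5]
grip_width: 0.0585
```

Request:
step_arm(moves=[50,0,0,0.05,0,50,0,0,0.08,0,50,0,0,0.08,0,62,0,0,0.08,0,68,0,0,0.06,0,74,0,0,0.06,0,74,0,0,0.06,0,74,0,0,-0.4,0,74,0,0,-1.2,0,74,0,0,-2.2,0,74,0,0,-3.2,0,74,0,0,-4.2,0,80,0,0,-5.2,0,85,0,0,-5.8,0,85,0,0,-5.8,0])

```text
time_s: 36.92
tcp_pos: [0.4236, 0.3879, 0.2122]
tool_rot: [0.008, -0.042, 0.999, -0.002]
ft_force: [0.5, 0.8, -0.1]
grip_width: 0.085
```

```bash
python3 - <<'E'
from h import *
s=ctrl.read_state();print(s['grip_width'],s['ft_force'],s['tcp_pos'])
plan([.60,.09,.22],86)
grab('wrist','w17.png'); grab('side','s17.png'); up('s17.png',(160,80,345,280),2.9,'s17u.png')
im=np.hstack([cv2.imread('pics/w17.png'),cv2.imread('pics/s17.png')]); cv2.imwrite('pics/m17.png',cv2.resize(im,(800,300)))
E
```

```text
0.08502388009581442 [ 0.50235036  0.80968732 -0.08470845] [0.42364833 0.38788798 0.21216783]
t 36.9167 tcp [0.4236 0.3879 0.2122] yawy 94.77 shift [ -5.035 -10.385  -0.142] rows>= 8.303684243089762 turn 0.1531
```

View pics/m17.png

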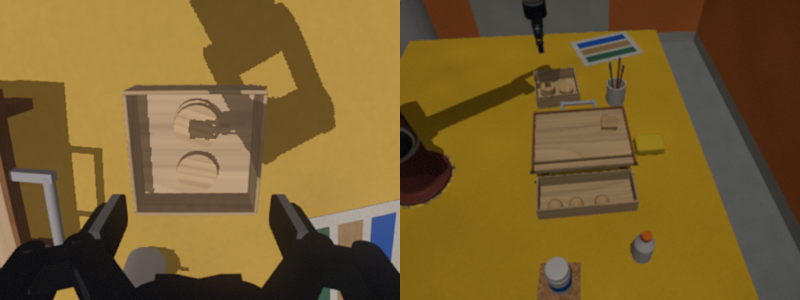

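View pics/s17u.png

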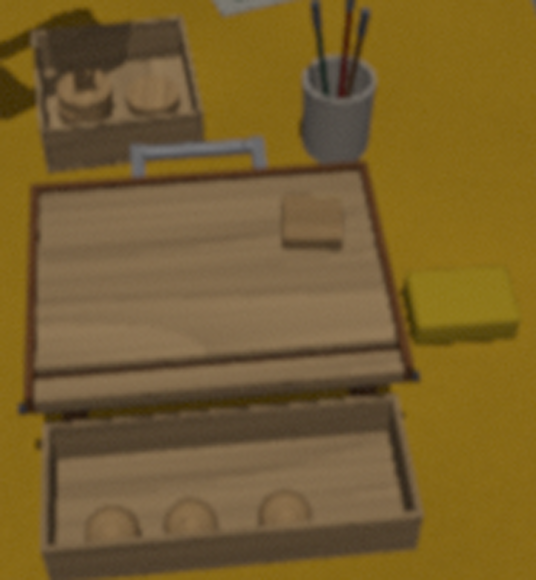

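d3 is stacked on d1, and only the tile remains on the board.

Request:
step_arm(moves=[85,-0.2,-0.4,-0.1,0.02,85,-0.7,-1.2,-0.1,0.04,85,-1.25,-2.1,-0.1,0.06,85,-1.8,-3,-0.1,0.08,85,-2.4,-3.9,-0.1,0.1,85,-2.95,-4.8,-0.1,0.12,85,-3.5,-5.7,-0.1,0.15,85,-4.05,-6.6,-0.1,0.153,85,-4.6,-7.5,-0.1,0.153,85,-5.2,-8.4,-0.1,0.153,85,-5.75,-9.3,0.1,0.153,85,-6.2,-10,0.3,0.153,85,-6.36,-10.36,0.4,0.153,85,-6.36,-10.36,0.4,0.153])

```text
time_s: 38.18
tcp_pos: [0.6371, 0.0895, 0.1955]
tool_rot: [0.002, 0.037, 0.999, -0.004]
ft_force: [-0.9, 0.1, -0.2]
grip_width: 0.0851
```

```bash
python3 - <<'E'
from h import *
plan([.6414,.0964,.103],86)
grab('wrist','w18.png'); up('w18.png',None,1.5,'w18u.png')
E
```

```text
t 38.1833 tcp [0.6371 0.0895 0.1955] yawy 85.77 shift [-0.111  0.265  3.081] rows>= 2.226121724181026 turn -0.004
```

View pics/w18u.png

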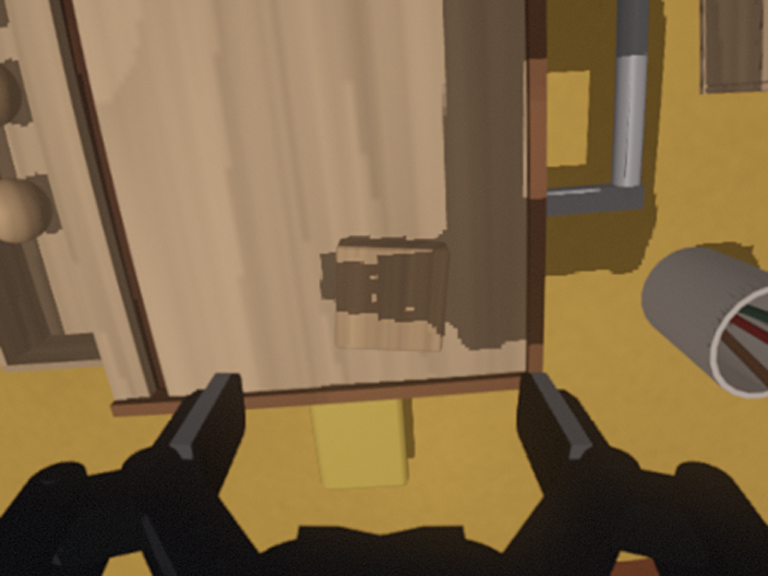

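```bash
python3 - <<'E'
from h import *
W=load('w18.png'); f=lambda x,y:(W,(x/1.5-.17,y/1.5-.17))
c=np.array([atz(*f(*p),.117) for p in [(340,246),(447,248),(441,352),(335,348)]]);print(c.round(4),c.mean(0))
for i,j in [(0,1),(3,2)]:
    e=c[j]-c[i];print(np.degrees(np.arctan2(e[1],e[0])))
m=c.mean(0);plan([m[0],m[1],.103],87)
E
```

```text
[[0.6111 0.073  0.117 ]
 [0.6157 0.1227 0.117 ]
 [0.6696 0.1181 0.117 ]
 [0.6636 0.0651 0.117 ]] [0.63997035 0.09474304 0.117     ]
84.76145561038642
83.51841506116112
t 38.2333 tcp [0.6367 0.0912 0.1963] yawy 85.86 shift [-0.083  0.147  3.109] rows>= 2.2403376140682454 turn -0.0199
```

Request:
step_arm(moves=[80,-0.09,0.14,0.4,0.024,80,-0.09,0.14,1,0.024,80,-0.09,0.14,1.6,0.024,80,-0.09,0.14,2.2,0.024,80,-0.09,0.14,2.7,0.024,80,-0.09,0.14,3,0.024,80,-0.09,0.14,3.1,0.024,80,-0.09,0.14,3.1,0.024])

```text
time_s: 38.9
tcp_pos: [0.6394, 0.095, 0.1025]
tool_rot: [0.002, 0.048, 0.999, -0.004]
ft_force: [0.2, -0.0, 0.3]
grip_width: 0.08
```

Request:
step_arm(moves=[75,0,0,0,0,66,0,0,0,0,58,0,0,0,0,50,0,0,0,0,44,0,0,0,0,44,0,0,0,0,44,0,0,0,0])

```text
time_s: 39.48
tcp_pos: [0.6404, 0.095, 0.1041]
tool_rot: [0.003, 0.048, 0.999, -0.004]
ft_force: [0.7, -0.1, 6.0]
grip_width: 0.0531
```

Request:
step_arm(moves=[44,0,0,-0.2,0,44,0,0,-0.6,0,44,0,0,-1.2,0,44,0,0,-1.8,0,44,0,0,-2.4,0,44,0,0,-3.2,0,44,0,0,-3.2,0])

```text
time_s: 40.07
tcp_pos: [0.6426, 0.0959, 0.2069]
tool_rot: [0.008, 0.048, 0.999, -0.003]
ft_force: [0.7, 0.1, 1.3]
grip_width: 0.0528
```

```bash
python3 - <<'E'
from h import *
s=ctrl.read_state();print(s['grip_width'],s['ft_force'],s['tcp_pos'])
plan([.4955,.393,.21],94.7)
E
```

```text
0.05276157727951523 [0.69565433 0.11411867 1.25817288] [0.64258071 0.09588156 0.20689284]
t 40.0667 tcp [0.6426 0.0959 0.2069] yawy 84.51 shift [ 5.824  9.389 -0.246] rows>= 7.950707536027568 turn -0.1778
```

Request:
step_arm(moves=[44,0.2,0.3,0,-0.02,44,0.7,1,0,-0.04,44,1.3,1.9,0,-0.06,44,1.9,2.8,0,-0.08,44,2.4,3.7,0,-0.1,44,3,4.6,0,-0.12,44,3.5,5.5,0,-0.14,44,4.05,6.4,0,-0.16,44,4.6,7.3,0,-0.178,44,5.15,8.2,0,-0.178,44,5.6,8.95,0,-0.178,44,5.82,9.35,0,-0.178,44,5.82,9.39,0,-0.178,44,5.82,9.39,0,-0.178])

```text
time_s: 41.23
tcp_pos: [0.4951, 0.393, 0.2017]
tool_rot: [0.007, -0.042, 0.999, -0.004]
ft_force: [0.5, -0.2, -0.6]
grip_width: 0.053
```

```bash
python3 - <<'E'
from h import *
s=ctrl.read_state();print(s['grip_width'],s['ft_force'],s['tcp_pos'])
plan([.4955,.392,.0295],94.7)
E
```

```text
0.05303887556504203 [ 0.45023387 -0.24499269 -0.55773579] [0.4950928  0.39302759 0.20170147]
t 41.2333 tcp [0.4951 0.393  0.2017] yawy 94.81 shift [0.065 0.019 5.74 ] rows>= 4.129616827076479 turn 0.0019
```

Request:
step_arm(moves=[44,0.06,0.02,0.3,0,44,0.06,0.02,1,0,44,0.06,0.02,1.8,0,44,0.06,0.02,2.6,0,44,0.06,0.02,3.4,0,44,0.06,0.02,4.2,0,44,0.06,0.02,4.8,0,44,0.06,0.02,5.2,0,44,0.06,0.02,5.5,0,44,0.06,0.02,5.65,0,44,0.06,0.02,5.74,0,44,0.06,0.02,5.74,0,44,0.06,0.02,5.74,0])

```text
time_s: 42.32
tcp_pos: [0.4964, 0.3925, 0.0307]
tool_rot: [0.008, -0.042, 0.999, -0.004]
ft_force: [-0.2, -0.4, 0.3]
grip_width: 0.0529
```

Request:
step_arm(moves=[44,0,0,0.05,0,44,0,0,0.08,0,44,0,0,0.08,0,56,0,0,0.08,0,64,0,0,0.06,0,72,0,0,0.06,0,72,0,0,0.06,0,72,0,0,-0.4,0,72,0,0,-1.2,0,72,0,0,-2.2,0,72,0,0,-3.2,0,74,0,0,-4.2,0,80,0,0,-5.2,0,85,0,0,-6,0,85,0,0,-6,0,85,0,0,-6,0])

```text
time_s: 43.65
tcp_pos: [0.4947, 0.3945, 0.2143]
tool_rot: [0.01, -0.042, 0.999, -0.003]
ft_force: [0.2, 0.4, -0.0]
grip_width: 0.0849
```

```bash
python3 - <<'E'
from h import *
s=ctrl.read_state();print(s['grip_width'],s['ft_force'],s['tcp_pos'])
grab('wrist','w19.png'); grab('side','s19.png'); grab('scene','c19.png')
up('w19.png',None,1.3,'w19u.png'); up('s19.png',None,1.5,'s19u.png'); up('c19.png',None,1.5,'c19u.png')
E
```

```text
0.08486137287332123 [ 0.22550336  0.35546424 -0.01469625] [0.49470748 0.39449748 0.21425344]
```

View pics/w19u.png

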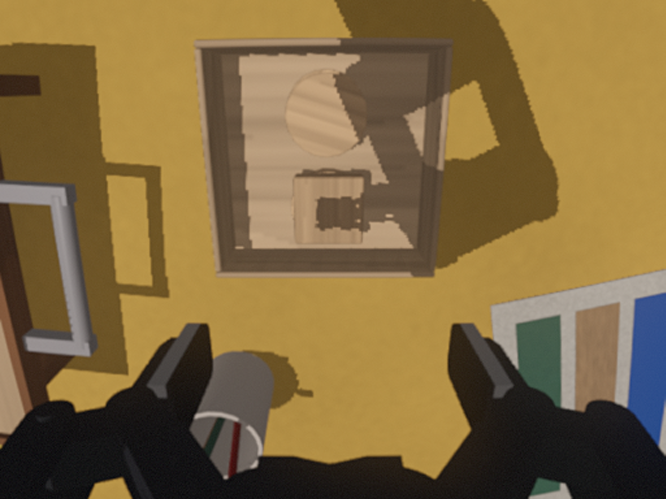

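View pics/s19u.png

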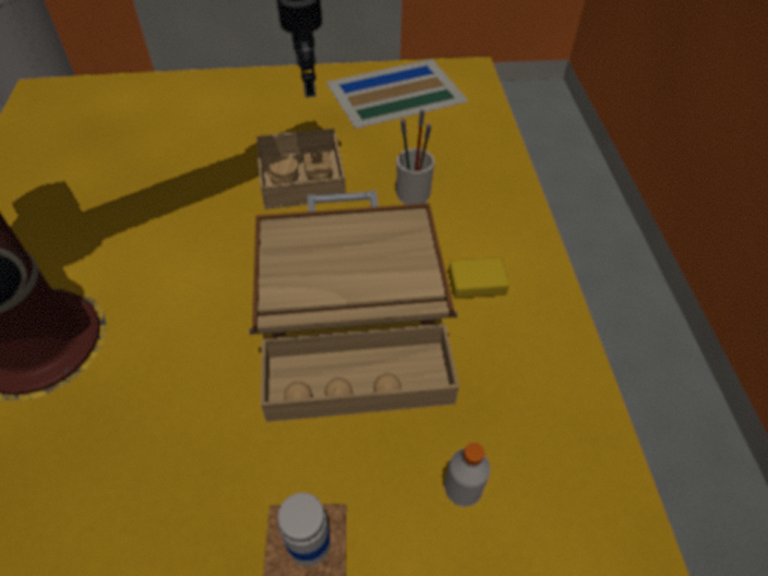

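View pics/c19u.png

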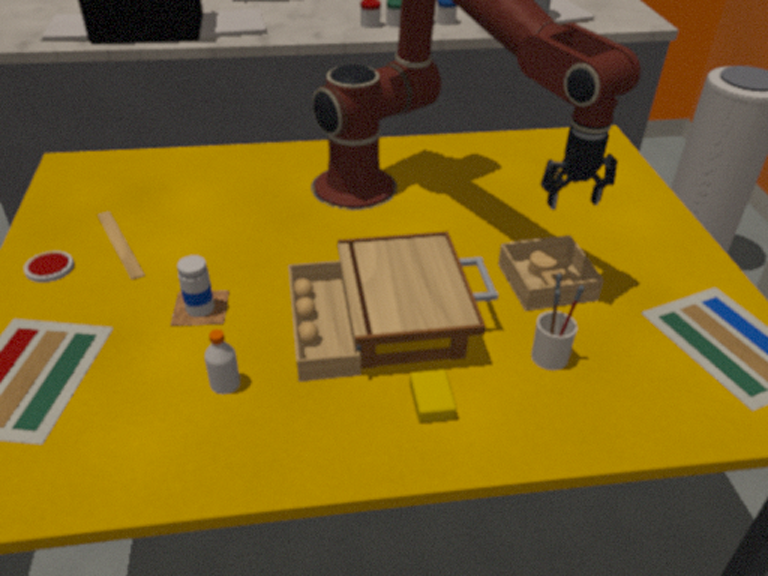

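The final pictures show the pot upright on the mat, the balls in the trough, an empty level board and four flats in the box. The mug, glue and sponge are at the same pixels as at the start. Handing in.

```bash
python3 -c "
from rig import ctrl
print(ctrl.finish_job(), ctrl.read_state()['time_s'])"
```

```text
the job is handed in; nothing more can be done
the job is handed in; nothing more can be done
```

The job is done and handed in after about 44 s on the robot's clock; no verdict was reported.

- **Pot:** I lifted it upright out of the trough and stood it on the cork mat.
- **Board:** I raised it by its bar to about 0.32 rad, so all three balls rolled into the trough while the flats stayed put. I then lowered it until the gripper was within 0.5 mm of its starting height.
- **Flat pieces:** The three discs and one tile are in the box as two stacks of two.

**Last checks:** The final scene, side and wrist pictures show:
- the pot upright on the mat
- the balls in the trough
- the board level and empty
- the four flats inside the box
- the mug, glue and sponge where they started

The strongest wrist force in the readings was about 7 N. No check failed. One early reading of the tile's position, taken at a slant, was about 1 cm off the other views. I measured it again from directly above before grasping.

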